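# Pen the vials on the loading tray

## Task

Take the pusher bar by its handle and slide the eight capped vials along the steel tray into its pen, moving them all together as one batch, without tipping any over and without touching the vials with the gripper. Stand the bar back on the bench clear of the tray and swing the pen's gate fully shut behind the vials. Leave the other things on the bench where they are.

Things in the scene. Friction and masses are not known exactly. Their poses are not given: they have to be found in the camera images.
- tray: Steel vial tray, fixed to the bench. Floor sheet 4 mm thick, x -185 to +170 mm, y -110 to +110 mm; origin on the bench, z up, +x = loading direction. The vials stand on its open apron. At the +x end is the pen: three 34 mm high rails, inner faces at y = -86, y = +86 and x = 160 mm; the side rails (4 mm thick) begin at its mouth, x = 53 mm; the -y one flares out ahead of it to x = 30, y = -104 mm. Wire handle 26 mm behind the pen.
- pen_mouth (a point): Middle of the pen's mouth: the line of the shut gate, on the tray's floor (x = 51, y = 0, z = 4 mm in the tray's frame). The axes are the tray's.
- gate (a joint): Angle of the pen's swing gate, rad: 0 = fully shut across the mouth (end stop), 1.57 = straight out along the tray's -x, at most 2.1. Upright hinge axis at x = 51, y = +90 mm in the tray's frame; opening is clockwise seen from above. Steel strip 4 mm thick reaching 178 mm from the hinge, top 34 mm above the bench. Light friction (under 0.1 N m) keeps it where it is left; no latch.
- gate_grip (a point): Point to grip on the gate's upright black handle: a round post 14 mm in diameter, 140 mm from the hinge axis, from 56 up to 102 mm above the bench (a thinner stem below); this point is on its axis 86 mm above the bench.
- pusher: Loose pusher bar, 0.22 kg, standing: aluminium angle 146 mm long (along y). Origin under the middle of its foot, z up. Foot x -15 to +15 mm, 4 mm thick. Upright blade 32 mm high, flat pushing face at x = +15 mm looking to +x. Upright handle over the origin: black grip 14 mm thick along x, 40 mm wide along y, 56 to 118 mm above the underside; below it a metal upright 10 x 30 mm.
- vial0: One of eight alike capped amber glass vials: 30 mm in diameter up to 36 mm, narrower neck, 20 mm wide metal cap, 55 mm high in all, about 40 g. Origin at the centre of its underside, z up. It stands loose on the tray's floor (4 mm above the bench).
- vial1: One of eight alike capped amber glass vials: 30 mm in diameter up to 36 mm, narrower neck, 20 mm wide metal cap, 55 mm high in all, about 40 g. Origin at the centre of its underside, z up. It stands loose on the tray's floor (4 mm above the bench).
- vial2: One of eight alike capped amber glass vials: 30 mm in diameter up to 36 mm, narrower neck, 20 mm wide metal cap, 55 mm high in all, about 40 g. Origin at the centre of its underside, z up. It stands loose on the tray's floor (4 mm above the bench).
- vial3: One of eight alike capped amber glass vials: 30 mm in diameter up to 36 mm, narrower neck, 20 mm wide metal cap, 55 mm high in all, about 40 g. Origin at the centre of its underside, z up. It stands loose on the tray's floor (4 mm above the bench).
- vial4: One of eight alike capped amber glass vials: 30 mm in diameter up to 36 mm, narrower neck, 20 mm wide metal cap, 55 mm high in all, about 40 g. Origin at the centre of its underside, z up. It stands loose on the tray's floor (4 mm above the bench).
- vial5: One of eight alike capped amber glass vials: 30 mm in diameter up to 36 mm, narrower neck, 20 mm wide metal cap, 55 mm high in all, about 40 g. Origin at the centre of its underside, z up. It stands loose on the tray's floor (4 mm above the bench).
- vial6: One of eight alike capped amber glass vials: 30 mm in diameter up to 36 mm, narrower neck, 20 mm wide metal cap, 55 mm high in all, about 40 g. Origin at the centre of its underside, z up. It stands loose on the tray's floor (4 mm above the bench).
- vial7: One of eight alike capped amber glass vials: 30 mm in diameter up to 36 mm, narrower neck, 20 mm wide metal cap, 55 mm high in all, about 40 g. Origin at the centre of its underside, z up. It stands loose on the tray's floor (4 mm above the bench).
- reagent_bottle: Bystander: white plastic bottle, 70 mm in diameter, 140 mm high, standing on the bench. Origin under its centre.
- slide_box: Bystander: flat grey slide box, 87 x 162 x 37 mm, on the bench. Origin under its centre.
- petri_stack: Bystander: stack of three clear petri dishes, 93 mm in diameter, 48 mm high. Origin under its centre.
- beaker: Bystander: open glass beaker, 74 mm in diameter, 95 mm high. Origin under its centre.
Not all that is in view belongs to the job. Leave any yellow look-alike of the pusher alone.

How it is judged:
By the outcome, as a careful person would: the job done as asked, in the order asked, and still so for the second after the job is handed in, with the robot touching nothing.
It also fails if it takes over 72 s, if anything falls off the work surface, if the arm or the gripper's body presses on something with over 40 N, if the wrist force passes 120 N, or if a joint passes its speed limit or range.

## Robot

A 6-joint arm with a two-finger parallel gripper is mounted at the origin on the work surface. World frame = base frame: x ahead of the robot, y to its left, z up, the work surface at z = 0. Lengths are in m, angles in rad, forces in N, time in s.
With the tool pointing down it reaches from about 0.35 to 0.775 m from the base axis. Payload 7.3 kg.
Tool frame: the origin (TCP) lies at the very end of the fingers, on their centre line; the grasp point (between the pads) lies 19 mm behind it; x points along the fingers, y is the direction in which the jaws open and shut, and the axes are right-handed (so a half turn about x gives the same grasp; the last joint's range is limited). The gripper opens to 92 mm and grips with 3 to 60 N. Pads are 19 mm wide; open, the fingers measure 130 mm over their backs; the gripper's body (75 mm by 190 mm) begins 47 mm behind the grasp point.
Start: joints at [-0.146, 0.342, 1.524, -0, 1.275, -0.146], TCP at [0.525, 0, 0.227] pointing down, gripper open.
Joint ranges: [-2.53, 2.53], [-0.77, 2.02], [0.04, 2.7], [-1, 4.14], [0.28, 2.66], [-3.11, 3.11]. Speed limits (rad/s): [2.57, 2.57, 3.14, 3.14, 3.14, 3.14].

## Interface

Orientations are given as [roll, pitch, yaw] about the fixed x, y, z axes, in that order (R = Rz(yaw) Ry(pitch) Rx(roll)).
In Python, from cell import robot gives the robot as it stands.
- The arm moves only by the tool play_rows, never from a script. Its argument "moves" is a list that holds one entry, the list of rows, each a list of 5 numbers: the shift along the tool's x, y, z in m, then the turn about the tool's x in degrees, then the opening, from -1 (shut) to 1 (fully open), so that 0 is half open. A call has exactly 10 rows; each row shifts and turns the pose as measured when the row begins, along the tool's axes as they then stand; what a row does not reach is not made up. A row lasts 1/10 s, in which the tool goes at most 50 mm and 8.59 degrees, less where a joint would pass 70% of its speed; a pose out of reach is approached as far as the arm can. A call with a gripper value outside its range is refused whole. The fingers move at their own pace and stop on an object; "grip_force" is the grip in N (left out, the last holds). Time passes only in rows, so rows that do not move let the fingers close, or fill a call up. It gives the time, the measured TCP pose, the force and the opening at its end, in the units of the state.
- robot.observe(): the state, without advancing time (a new reading comes with each control period).
- robot.read_camera(name): name is "scene" or "side" or "wrist"; returns the picture (400x640x3 uint8, red, green, blue); there is no depth.
- robot.get_calibration(name): a dict with "mtx" (3x3 intrinsics, pixels), "view" (4x4, takes a point from world to camera coordinates). Camera axes: x right, y up, looking along -z (the intrinsics and any distortion apply to the point x, -y, -z); pixel columns grow to the right and rows downward; lengths in m; the calibration is good to about 2 mm. A picture is of the moment at which its call begins: read the wrist's pose just before it. get_calibration takes no time and is no camera call; for the wrist camera it gives the pose at the moment of the call.
- robot.hand_in(): hands the job in, once; it reports no verdict.
Trained networks look in the newest picture that a camera, given by its name, has taken for a name from the list of things; names that differ only in an ending like _2 or _b are one class to them, and where a whole thing is asked for, a point or a joint stands for the part that bears it (a point fixed in the world has none). Each returns a list of dicts, best first, with "score" (0 to 1); they miss things now and then, are a little off and sometimes report something else, mostly with a low value. They report only what shows in the picture. A call takes as long as a camera call. They do not tell look-alikes from the thing itself.
- robot.spot_in(camera, label): "point" ([column, row] in pixels, amid what is visible of it).
The state is a dict: "time": time; "qpos": joint angles; "qvel": joint speeds; "joint_efforts": joint torques, N m; "tool_pos": TCP position; "tool_rot": TCP orientation; "contact_force": force on the tool from outside, world axes, zero at the start; "torque": the same for the moment, N m; "opening": finger opening in m.
Only numpy, scipy, OpenCV 4.12 (cv2) and the standard library are available. Lean on these libraries where they do the work, as an engineer would, in place of code of your own. Each camera call takes 0.05 s, during which the arm holds its last target.

## Working session

There is one attempt and no reset: what is moved stays moved. The work goes in short steps, Python scripts to look and compute and a tool call to move; the robot and the scene stay as the last step left them, time stands still between calls to the robot, and variables do not carry over. Pictures are saved under pics/ and viewed, and the job is handed in when it is done.

Besides the shell and the picture viewer there is one more tool, called after "Request:" as name(argument=value, ...), one argument or row to a line, values as JSON. play_rows: Moves the arm, as the interface text tells. Its arguments: {"type":"object","properties":{"moves":{"type":"array"},"grip_force":{"type":"number"}},"required":["moves"]}

```bash
ls; mkdir -p pics; python3 - <<'E'
from cell import robot
import cv2,json
for n in ["scene","side","wrist"]:
    im=robot.read_camera(n); cv2.imwrite(f"pics/a_{n}.png",im[:,:,::-1])
    c=robot.get_calibration(n); print(n,{k:(v.tolist() if hasattr(v,'tolist') else v) for k,v in c.items()})
print(robot.observe())
E
```

```text
pics
scene {'mtx': [[385.111912668836, 0.0, 319.43131009256155], [0.0, 385.111912668836, 203.2384218180669], [0.0, 0.0, 1.0]], 'view': [[-0.13102917097536954, 0.9913155687353584, 0.011171371285573118, 0.08381828946388988], [-0.5698911800944402, -0.08453756205960052, 0.8173600451769009, 0.2077381406832803], [0.8112061385394427, 0.10073154314271154, 0.5760188859855327, -1.503793282505391], [0.0, 0.0, 0.0, 1.0]]}
side {'mtx': [[389.03942089176013, 0.0, 314.9846323100252], [0.0, 389.03942089176013, 199.04151981132847], [0.0, 0.0, 1.0]], 'view': [[0.7130043524660146, -0.7010871450099033, -0.010080102498581276, -0.3662536709905611], [0.48298000887144527, 0.4806665457458114, 0.7319084524934306, -0.3015669946142303], [-0.5082864393184789, -0.5267224002286713, 0.6813284147181076, -0.9434563391501415], [0.0, 0.0, 0.0, 1.0]]}
wrist {'mtx': [[283.3363891998998, 0.0, 320.09599953526066], [0.0, 283.3363891998998, 202.74391086146844], [0.0, 0.0, 1.0]], 'view': [[0.9999999621471808, -0.0002699312657554171, -5.3317438264103805e-05, -0.5247613636909111], [0.0002481314494796708, 0.968457603922868, -0.24917826517327285, 0.03142719507362252], [0.00011889668302550353, 0.2491782425114398, 0.9684576342424536, -0.38843305313999726], [0.0, 0.0, 0.0, 1.0]]}
{'time': 0.15, 'qpos': array([-1.45987356e-01,  3.42543959e-01,  1.52477582e+00,  2.45939888e-05,
        1.27540959e+00, -1.46028741e-01]), 'qvel': array([-8.80791286e-04, -6.23245177e-04, -6.65430261e-05, -4.54239592e-04,
       -4.09762781e-04,  1.41713908e-03]), 'joint_efforts': array([ 7.52666965e-04, -4.31470585e+01, -2.44352603e+01,  7.18239485e-02,
        5.38185902e-02, -1.32920518e-04]), 'tool_pos': array([5.24702508e-01, 8.02026134e-05, 2.26221933e-01]), 'tool_rot': array([-1.73751385,  1.56965937,  2.97490934]), 'contact_force': array([-0.10162008,  0.6430469 ,  0.00371324]), 'torque': array([-0.0214287 , -0.02548034, -0.04031008]), 'opening': 0.09190438183403624}
```

View pics/a_scene.png

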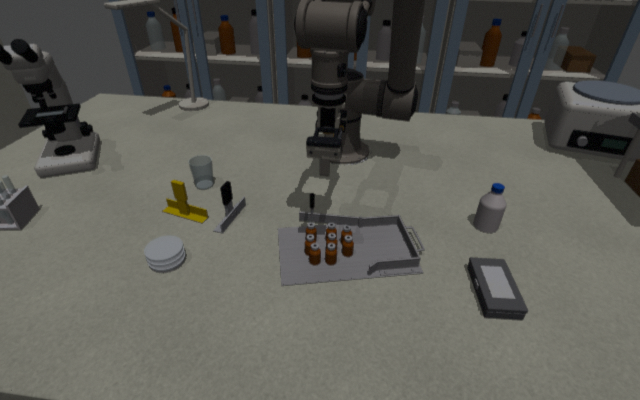

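View pics/a_side.png

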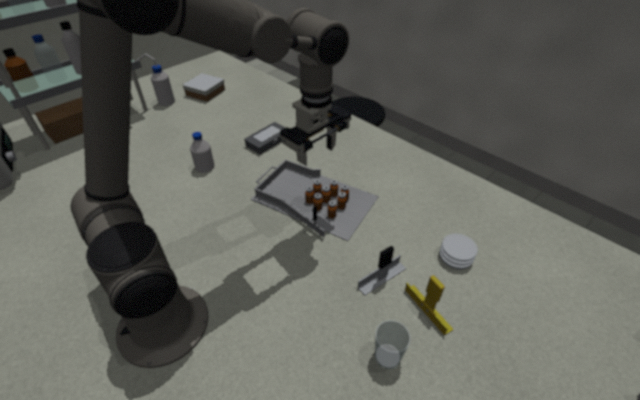

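View pics/a_wrist.png

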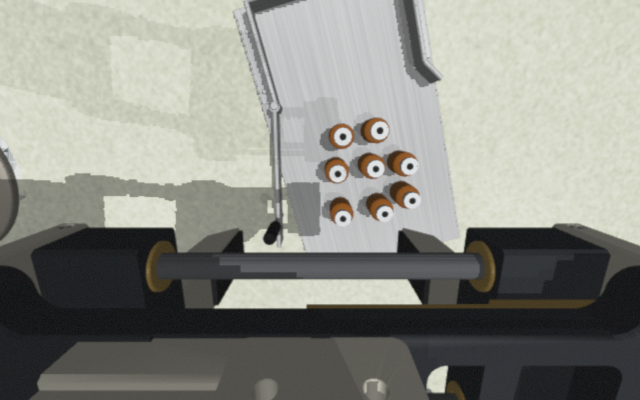

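```bash
cat > h.py <<'E'
import numpy as np, cv2
from cell import robot
def proj(cal,P):
    V=np.array(cal["view"]);K=np.array(cal["mtx"]);P=np.atleast_2d(P)
    c=P@V[:3,:3].T+V[:3,3]; c=c*np.array([1,-1,-1]); p=c@K.T; return p[:,:2]/p[:,2:]
def ray(cal,uv):
    V=np.array(cal["view"]);K=np.array(cal["mtx"]);R=V[:3,:3]
    o=-R.T@V[:3,3]; d=np.linalg.inv(K)@np.array([uv[0],uv[1],1.0]); d=d*np.array([1,-1,-1]); return o,R.T@d
def onz(cal,uv,z):
    o,d=ray(cal,uv); return o+d*(z-o[2])/d[2]
def crop(src,dst,x0,x1,y0,y1,s):
    im=cv2.imread(src)[y0:y1,x0:x1]; cv2.imwrite(dst,cv2.resize(im,None,fx=s,fy=s,interpolation=cv2.INTER_CUBIC))
E
python3 - <<'E'
from h import *
crop("pics/a_wrist.png","pics/b_w.png",220,480,0,260,3) if 0 else crop("pics/a_wrist.png","pics/b_w.png",225,475,0,250,2.4)
crop("pics/a_scene.png","pics/b_s.png",270,430,190,290,5)
crop("pics/a_scene.png","pics/b_p.png",150,260,150,240,6)
from scipy.spatial.transform import Rotation as R
print(R.from_euler('xyz',robot.observe()["tool_rot"]).as_matrix().round(3))
import numpy as np
for c in ["scene","side","wrist"]:
  for l in ["pusher","vial0","gate_grip","gate","tray","pen_mouth","reagent_bottle","slide_box","petri_stack","beaker"]:
    r=robot.spot_in(c,l); print(c,l,[(round(d["score"],2),np.round(d["point"],1).tolist()) for d in r][:9])
E
```

```text
[[-0.001  1.     0.   ]
 [ 0.     0.    -1.   ]
 [-1.    -0.001 -0.   ]]
scene pusher [(0.94, [228.2, 203.7]), (0.92, [183.6, 209.2])]
scene vial0 [(0.64, [346.9, 242.0]), (0.64, [330.5, 236.7]), (0.61, [309.0, 242.5]), (0.58, [341.0, 232.5]), (0.56, [330.4, 232.4]), (0.55, [315.1, 255.1]), (0.47, [330.5, 253.9]), (0.31, [228.7, 204.1])]
scene gate_grip [(0.64, [323.3, 220.6])]
scene gate [(0.82, [324.9, 218.5]), (0.56, [199.9, 171.1])]
scene tray [(0.93, [356.3, 250.4])]
scene pen_mouth [(0.69, [354.9, 250.2]), (0.42, [327.9, 217.0]), (0.37, [312.3, 231.3])]
scene reagent_bottle [(0.61, [488.5, 209.5])]
scene slide_box [(0.31, [308.7, 240.9])]
scene petri_stack [(0.67, [165.0, 250.4])]
scene beaker [(0.95, [203.5, 172.8]), (0.32, [356.7, 252.5])]
side pusher [(0.81, [382.0, 270.8]), (0.68, [429.4, 299.5])]
side vial0 [(0.71, [309.4, 196.6]), (0.68, [317.8, 201.8]), (0.64, [332.3, 208.2]), (0.59, [314.4, 188.2]), (0.57, [345.7, 190.6]), (0.53, [334.0, 186.9]), (0.42, [344.1, 201.8])]
side gate_grip [(0.72, [305.6, 212.6])]
side gate [(0.74, [327.2, 196.8]), (0.73, [308.8, 217.8])]
side tray [(0.86, [304.5, 203.6])]
side pen_mouth [(0.7, [303.6, 198.7]), (0.46, [456.8, 248.6])]
side reagent_bottle [(0.74, [200.6, 156.4]), (0.53, [305.7, 201.8])]
side slide_box [(0.76, [263.8, 139.1])]
side petri_stack [(0.85, [456.8, 251.9]), (0.16, [304.4, 201.8])]
side beaker [(0.6, [391.6, 347.3])]
wrist pusher []
wrist vial0 [(0.82, [376.5, 131.4]), (0.82, [403.6, 160.2]), (0.8, [336.5, 173.1]), (0.77, [403.3, 190.8]), (0.69, [369.4, 163.5]), (0.63, [382.4, 207.3]), (0.61, [340.7, 137.3]), (0.58, [340.7, 209.0])]
wrist gate_grip [(0.56, [273.2, 187.5])]
wrist gate [(0.9, [278.3, 191.9])]
wrist tray []
wrist pen_mouth [(0.83, [347.3, 102.3])]
wrist reagent_bottle []
wrist slide_box []
wrist petri_stack [(0.16, [277.4, 192.6])]
wrist beaker []
```

View pics/b_w.png

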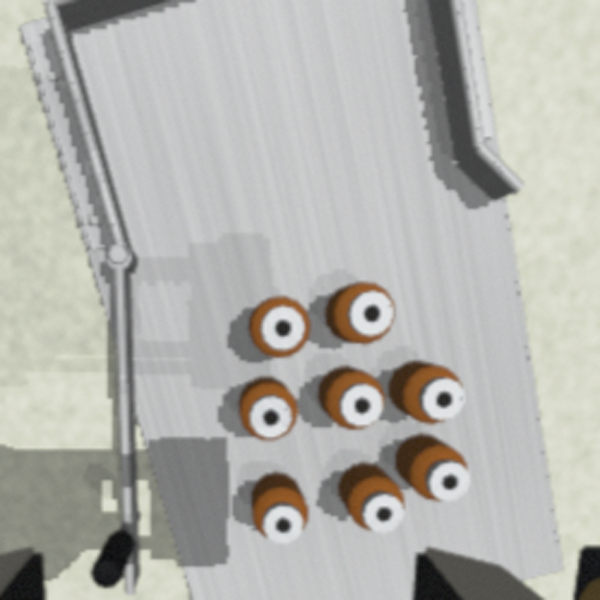

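View pics/b_s.png

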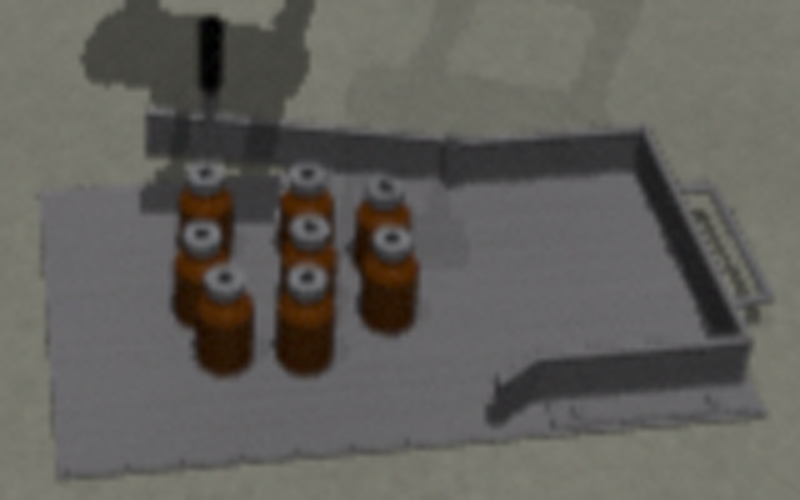

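View pics/b_p.png

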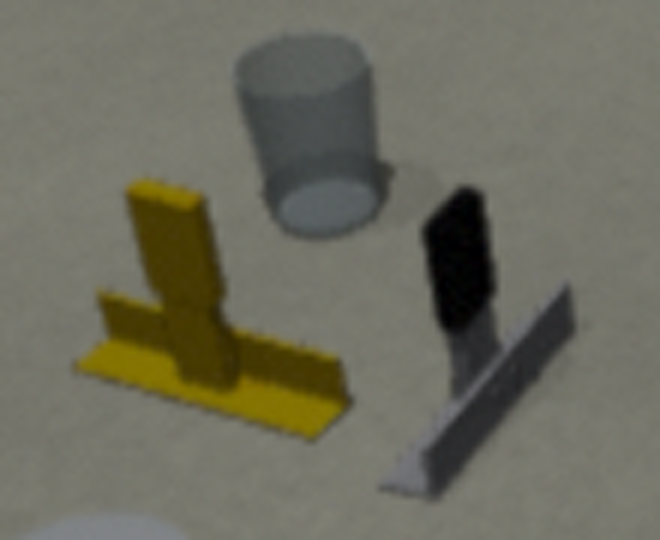

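```bash
python3 - <<'E'
from h import *
crop("pics/a_side.png","pics/b_sp.png",345,455,230,340,6)
crop("pics/a_side.png","pics/b_st.png",245,385,150,245,5)
E
```

```text
(no output)
```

View pics/b_sp.png

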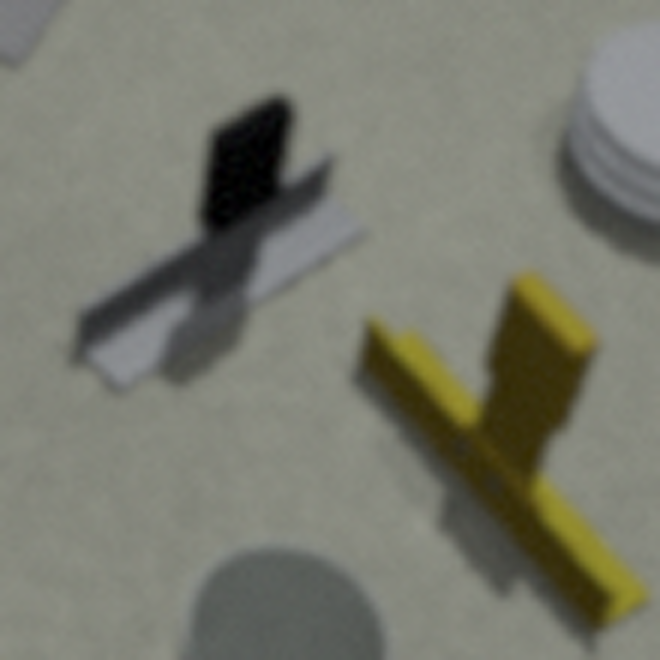

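View pics/b_st.png

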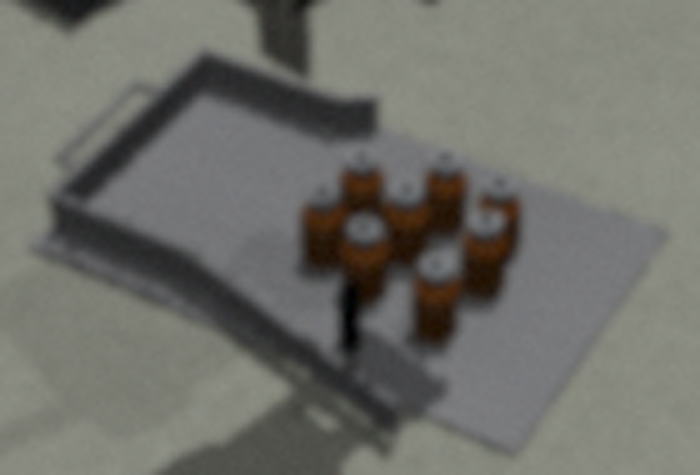

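```bash
cat > fit.py <<'E'
from h import *
from scipy.optimize import least_squares
C={n:robot.get_calibration(n) for n in ["scene","side","wrist"]}
def T(p,L):
    c,s=np.cos(p[2]),np.sin(p[2]); L=np.array(L,float)/1000
    return np.array([p[0]+c*L[0]-s*L[1],p[1]+s*L[0]+c*L[1],L[2]])
def fit(obs,x0):
    f=lambda p:np.concatenate([(proj(C[c],T(p,L))[0]-uv)*w for c,L,uv,w in obs])
    r=least_squares(f,x0,loss='soft_l1'); return r.x,f(r.x).reshape(-1,2).round(1)
W=1.5
tray=[("wrist",(30,-104,34),(441.7,77.1),W),("wrist",(51,90,34),(274.2,105),W),("wrist",(-185,-110,4),(459.2,237.5),W),
("scene",(-185,-110,4),(282,285.6),1),("scene",(-185,110,4),(278.4,229),1),("scene",(170,-110,4),(423,273.4),1),("scene",(160,86,34),(398,216),1),("scene",(30,-104,34),(369.4,265),1),
("side",(-185,110,4),(348,240.6),1),("side",(-185,-110,4),(378,197),1)]
pt,r=fit(tray,[0.55,0.05,1.8]); print("tray",pt.round(4),np.degrees(pt[2]).round(2)); print(r.tolist())
push=[("scene",(15,73,32),(245,197.5),1),("scene",(15,-73,32),(220.8,225.8),1),("scene",(15,-73,0),(222,233),1),("scene",(-15,-73,2),(213.3,231.2),1),
("side",(-15,73,4),(365,295),1),("side",(-15,-73,4),(405.8,268.3),1),("side",(15,73,32),(358.3,282.5),1),("side",(15,-73,32),(400,256.3),1)]
pp,r=fit(push,[0.55,-0.25,0.8]); print("push",pp.round(4),np.degrees(pp[2]).round(2)); print(r.tolist())
E
python3 - <<'E'
from fit import *
def loc(p,X):
    d=np.array(X[:2])-p[:2];c,s=np.cos(p[2]),np.sin(p[2]);return np.array([c*d[0]+s*d[1],-s*d[0]+c*d[1]])*1000
caps=[(283,327),(372,313),(271,417),(361,405),(444,399),(284,524),(384,514),(450,481)]
for u,v in caps:
    X=onz(C["wrist"],(225+u/2.4,v/2.4),.059); print("vial",X[:2].round(4),loc(pt,X).round(1))
X=onz(C["wrist"],(279.2,243.8),.034); l=loc(pt,X); print("gate tip",X.round(4),l, np.degrees(np.arctan2(l[0]-51,-(l[1]-90))),np.hypot(l[0]-51,l[1]-90))
# handle top in scene, side
print("h top", proj(C["scene"],T(pp,(0,0,118))),proj(C["side"],T(pp,(0,0,118))))
# bystanders
for c,uv,z,n in [("scene",(488.5,209.5),.06,"bottle"),("scene",(203.5,172.8),.045,"beaker"),("scene",(165,250.4),.024,"petri"),("side",(456.8,251.9),.024,"petri"),("side",(391.6,347.3),.045,"beaker"),("scene",(184,209),.04,"yellow")]:
    print(n,onz(C[c],uv,z).round(3))
for g in [1.4,1.5,1.57,1.65,1.75]:
    P=T(pt,(51-140*np.sin(g),90-140*np.cos(g),102)); print(g,P.round(4),[proj(C[c],P)[0].round(1).tolist() for c in C],'base56',[proj(C[c],P*[1,1,0]+[0,0,.056])[0].round(1).tolist() for c in C])
E
```

```text
tray [0.5715 0.0685 1.8279] 104.73
[[-0.6, 1.0], [-0.0, -0.8], [0.4, -0.9], [-1.4, -0.8], [-1.1, -1.5], [0.4, -0.9], [0.2, 0.0], [-0.4, 1.7], [0.1, -0.9], [1.0, -1.6]]
push [ 0.4784 -0.2905  1.4082] 80.68
[[-0.9, -1.8], [-0.1, -2.0], [0.2, -0.3], [-0.7, -1.1], [-0.0, 0.0], [0.4, -0.4], [-0.2, -1.9], [-0.2, -2.0]]
vial [0.5508 0.0592] [-3.8 22.4]
vial [0.592  0.0655] [ -8.1 -19. ]
vial [0.5459 0.017 ] [-43.3  37.9]
vial [0.589  0.0228] [-48.7  -5.2]
vial [0.6286 0.0256] [-56.  -44.2]
vial [ 0.5532 -0.037 ] [-97.4  44.5]
vial [ 0.6031 -0.0318] [-105.1   -5. ]
vial [ 0.6347 -0.0148] [-96.7 -39.9]
gate tip [ 0.471  -0.0803  0.034 ] [-118.35219583  135.01394002] -104.88508745882834 175.23247709761822
h top [[224.49333869 183.17843763]] [[387.35152943 249.55074093]]
bottle [0.415 0.451 0.06 ]
beaker [ 0.317 -0.427  0.045]
petri [ 0.67  -0.395  0.024]
petri [ 0.676 -0.389  0.024]
beaker [ 0.321 -0.435  0.045]
yellow [ 0.512 -0.41   0.04 ]
1.4 [ 0.5296 -0.0324  0.102 ] [[313.2, 206.2], [326.4, 194.4], [324.3, 226.5]] base56 [[313.1, 220.0], [326.2, 205.9], [323.7, 214.0]]
1.5 [ 0.5166 -0.0376  0.102 ] [[312.0, 203.3], [324.5, 197.5], [311.9, 231.2]] base56 [[312.0, 217.0], [324.4, 208.9], [312.9, 218.1]]
1.57 [ 0.5072 -0.0404  0.102 ] [[311.4, 201.2], [322.9, 199.5], [303.1, 233.7]] base56 [[311.4, 214.9], [322.9, 211.0], [305.3, 220.3]]
1.65 [ 0.4963 -0.0428  0.102 ] [[311.1, 198.9], [320.8, 201.8], [292.8, 235.9]] base56 [[311.2, 212.5], [320.8, 213.3], [296.3, 222.2]]
1.75 [ 0.4824 -0.0446  0.102 ] [[311.3, 196.0], [317.8, 204.5], [279.8, 237.4]] base56 [[311.3, 209.5], [317.9, 216.0], [285.0, 223.6]]
```

The pusher candidates in the scene image are (228,204), bare aluminium with a black grip, and (184,209), all yellow. The first fits the description and the enlarged crop confirms it. I'll move above it.

Request:
play_rows(
  moves=[
    [[0, -0.005, 0.03, 0, 1], [0, -0.005, 0.03, 0, 1], [0, -0.005, 0.03, 0, 1], [0, -0.005, 0.03, 0, 1], [0, -0.005, 0.03, 0, 1], [0, -0.005, 0.03, 0, 1], [0, -0.005, 0.03, 0, 1], [0, -0.005, 0.03, 0, 1], [0, -0.005, 0.03, 0, 1], [0, -0.002, 0.02, 0, 1]],
  ],
  grip_force=30,
)

```text
time: 2.65
tool_pos: [0.4773, -0.2983, 0.2268]
tool_rot: [1.741, 1.569, 0.177]
contact_force: [0.4, -0.6, -0.2]
opening: 0.092
```

Request:
play_rows(
  moves=[
    [[0, 0, 0, -8.5, 1], [0, 0, 0, -8.5, 1], [0, 0, 0, -8.5, 1], [0, 0, 0, -8.5, 1], [0, 0, 0, -8.5, 1], [0, 0, 0, -8.5, 1], [0, 0, 0, -8.5, 1], [0, 0, 0, -8.5, 1], [0, 0, 0, -8.5, 1], [0, 0, 0, -4.2, 1]],
  ],
)

```text
time: 3.65
tool_pos: [0.476, -0.3028, 0.2257]
tool_rot: [0.755, 1.57, 0.621]
contact_force: [0.5, 0.3, 0.7]
opening: 0.0919
```

```bash
cat > st.py <<'E'
from h import *
from scipy.spatial.transform import Rotation as R
def st():
    s=robot.observe();M=R.from_euler('xyz',s["tool_rot"]).as_matrix()
    print("t",round(s["time"],2),"pos",s["tool_pos"].round(4),"yaw_y",np.degrees(np.arctan2(M[1,1],M[0,1])).round(2),"xdir",M[:,0].round(3),"open",round(s["opening"],4),"F",s["contact_force"].round(1),"q",s["qpos"].round(2))
    return s,M
E
python3 - <<'E'
from st import *
st(); c=robot.get_calibration("wrist"); im=robot.read_camera("wrist"); cv2.imwrite("pics/c_w.png",im[:,:,::-1])
pp=(0.4784,-0.2905,1.4082)
def T(L):
    L=np.array(L)/1000;a=pp[2];return [pp[0]+np.cos(a)*L[0]-np.sin(a)*L[1],pp[1]+np.sin(a)*L[0]+np.cos(a)*L[1],L[2]]
for L in [(15,73,32),(15,-73,32),(-15,73,4),(-15,-73,4),(7,20,118),(-7,20,118),(7,-20,118),(-7,-20,118)]: print(L,proj(c,T(L)).round(1))
E
```

```text
t 3.65 pos [ 0.476  -0.3028  0.2257] yaw_y 82.31 xdir [ 0.001  0.    -1.   ] open 0.0919 F [0.5 0.3 0.7] q [-0.7   0.41  1.42  0.    1.31 -2.14]
(15, 73, 32) [[345.1 124.9]]
(15, -73, 32) [[339.6 239.1]]
(-15, 73, 4) [[320.  124.6]]
(-15, -73, 4) [[317.2 231.1]]
(7, 20, 118) [[341.8 181.3]]
(-7, 20, 118) [[327.  180.9]]
(7, -20, 118) [[339.8 221.4]]
(-7, -20, 118) [[325.6 221. ]]
```

View pics/c_w.png

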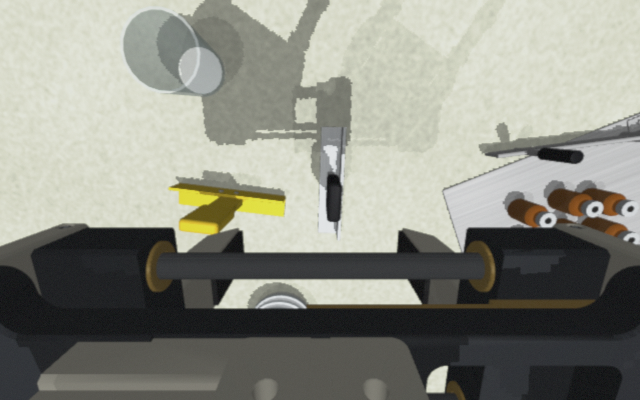

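```bash
python3 - <<'E'
from h import *
crop("pics/c_w.png","pics/c_wc.png",280,390,115,245,4.5)
E
```

```text
(no output)
```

View pics/c_wc.png

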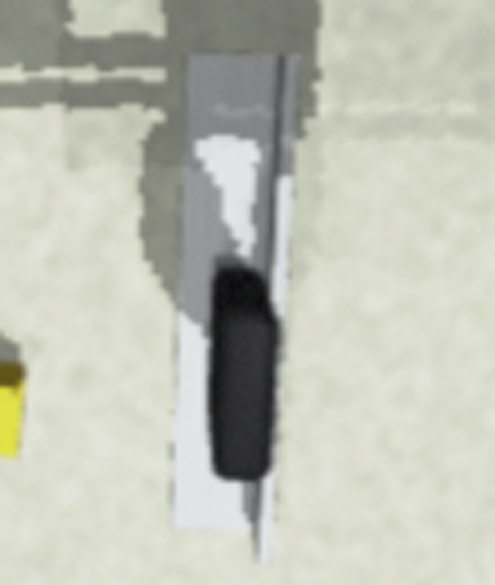

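```bash
python3 - <<'E'
from fit import *
from st import st
cw=[((15,73,32),(346.7,127.2)),((15,-73,32),(340,239.4)),((-15,73,4),(321.6,127.2)),((-15,-73,4),(318.4,232.3)),((7,-20,118),(340.3,221.6)),((-7,-20,118),(326.7,221.2))]
p,r=fit([("wrist",L,uv,2) for L,uv in cw],pp);print(p.round(4),np.degrees(p[2]),r.tolist())
p,r=fit(push+[("wrist",L,uv,2) for L,uv in cw],pp);print(p.round(4),np.degrees(p[2]),r.tolist())
s,M=st(); h=np.array([p[0],p[1],.074])-s["tool_pos"]; print("tool delta",(M.T@h).round(4))
E
```

```text
tray [0.5288 0.0319 1.8383] 105.32
[[274.6, 262.8], [518.8, -0.3], [0.4, 91.3], [-11.6, -14.6], [-10.5, -11.2], [-15.2, -14.6], [-13.3, -10.0], [-14.1, -11.8], [0.3, 14.0], [1.6, 9.9]]
push [ 0.4784 -0.2905  1.4082] 80.68
[[-0.9, -1.8], [-0.1, -2.0], [0.2, -0.3], [-0.7, -1.1], [-0.0, 0.0], [0.4, -0.4], [-0.2, -1.9], [-0.2, -2.0]]
[ 0.4795 -0.2894  1.4026] 80.36019560868071 [[-0.2, -2.5], [0.2, 1.0], [-0.3, -3.8], [-1.5, -1.1], [1.2, 1.6], [0.1, 1.4]]
[ 0.4795 -0.2894  1.4027] 80.36896373845885 [[-0.6, -1.6], [-0.0, -1.7], [0.3, -0.0], [-0.6, -0.8], [-0.2, -0.6], [0.4, -0.7], [-0.3, -2.6], [-0.1, -2.4], [-0.2, -2.6], [0.1, 0.9], [-0.4, -3.8], [-1.6, -1.2], [1.2, 1.5], [-0.0, 1.3]]
t 3.7 pos [ 0.476  -0.3028  0.2257] yaw_y 82.44 xdir [ 0.001  0.    -1.   ] open 0.0919 F [-0.3 -0.2 -0.4] q [-0.7   0.41  1.42  0.    1.31 -2.14]
tool delta [0.1517 0.0136 0.0016]
```

Request:
play_rows(
  moves=[
    [[0, 0.007, 0.001, 1, 1], [0, 0.006, 0.001, 1, 1], [0.02, 0, 0, 0, 1], [0.025, 0, 0, 0, 1], [0.025, 0, 0, 0, 1], [0.025, 0, 0, 0, 1], [0.02, 0, 0, 0, 1], [0.015, 0, 0, 0, 1], [0.01, 0, 0, 0, 1], [0, 0, 0, 0, 1]],
  ],
)

```text
time: 4.7
tool_pos: [0.4825, -0.286, 0.0821]
tool_rot: [0.055, 1.567, -0.14]
contact_force: [0.8, 0.4, 0.6]
opening: 0.0916
```

```bash
python3 - <<'E'
from st import *
s,M=st(); h=np.array([.4795,-.2894,.074])-s["tool_pos"]; print("tool delta",(M.T@h).round(4))
c=robot.get_calibration("wrist"); im=robot.read_camera("wrist"); cv2.imwrite("pics/d_w.png",im[:,:,::-1])
E
```

```text
t 4.7 pos [ 0.4825 -0.286   0.0821] yaw_y 78.8 xdir [ 0.004 -0.001 -1.   ] open 0.0916 F [0.8 0.4 0.6] q [-0.67  0.56  1.61  0.    0.97 -2.05]
tool delta [ 0.0081 -0.0039 -0.0023]
```

View pics/d_w.png

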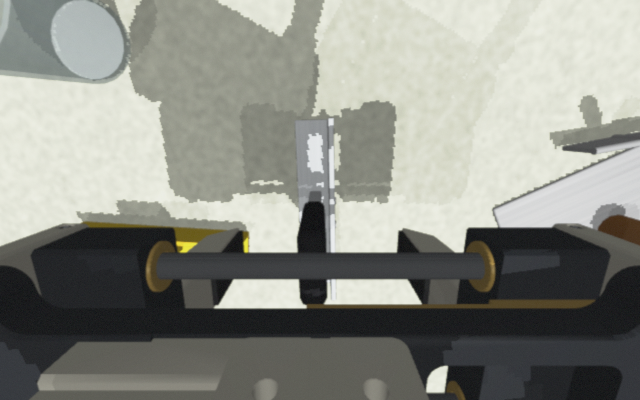

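Request:
play_rows(
  moves=[
    [[0.004, -0.002, -0.001, -0.8, 1], [0.004, -0.002, -0.001, -0.7, 1], [0, 0, 0, 0, 1], [0, 0, 0, 0, -1], [0, 0, 0, 0, -1], [0, 0, 0, 0, -1], [0, 0, 0, 0, -1], [0, 0, 0, 0, -1], [0, 0, 0, 0, -1], [0, 0, 0, 0, -1]],
  ],
  grip_force=30,
)

```text
time: 5.75
tool_pos: [0.4817, -0.2915, 0.0779]
tool_rot: [-0.321, 1.559, -0.489]
contact_force: [0.8, -0.1, -0.3]
opening: 0.0404
```

```bash
python3 - <<'E'
from st import *
s,M=st(); h=np.array([.4795,-.2894,.074])-s["tool_pos"]; print("tool delta",(M.T@h).round(4))
E
```

```text
t 5.75 pos [ 0.4817 -0.2915  0.0779] yaw_y 80.34 xdir [ 0.01  -0.006 -1.   ] open 0.0404 F [ 0.8 -0.1 -0.3] q [-0.68  0.56  1.62  0.    0.95 -2.09]
tool delta [ 0.0038  0.0017 -0.0026]
```

Request:
play_rows(
  moves=[
    [[0, 0, 0, 0, -1], [0, 0, 0, 0, -1], [0, 0, 0, 0, -1], [0, 0, 0, 0, -1], [0, 0, 0, 0, -1], [0, 0, 0, 0, -1], [0, 0, 0, 0, -1], [0, 0, 0, 0, -1], [0, 0, 0, 0, -1], [0, 0, 0, 0, -1]],
  ],
)

```text
time: 6.75
tool_pos: [0.4817, -0.2914, 0.0777]
tool_rot: [-0.305, 1.559, -0.473]
contact_force: [-1.4, 0.6, 0.9]
opening: 0.0135
```

```bash
python3 - <<'E'
from st import *
st()
E
```

```text
t 6.75 pos [ 0.4817 -0.2914  0.0777] yaw_y 80.35 xdir [ 0.01  -0.005 -1.   ] open 0.0135 F [-1.4  0.6  0.9] q [-0.68  0.56  1.62  0.    0.95 -2.09]
```

Request:
play_rows(
  moves=[
    [[-0.01, 0, 0, 0, -1], [-0.015, 0, 0, 0, -1], [-0.015, 0, 0, 0, -1], [-0.01, 0.01, 0.01, 0, -1], [0, 0.02, 0.02, 0, -1], [0, 0.025, 0.025, 0, -1], [0, 0.025, 0.025, 0, -1], [0, 0.02, 0.02, 0, -1], [0, 0.015, 0.015, 0, -1], [0, 0, 0, 0, -1]],
  ],
)

```text
time: 7.75
tool_pos: [0.6169, -0.1935, 0.134]
tool_rot: [-0.263, 1.562, -0.435]
contact_force: [-0.2, -0.7, -2.5]
opening: 0.0133
```

Request:
play_rows(
  moves=[
    [[0, 0, 0, -6, -1], [0, 0, 0, -6, -1], [0, 0, 0, -6, -1], [0, 0, 0, -4, -1], [0, 0, 0, 0, -1], [0, 0, 0, 0, -1], [0, 0, 0, 0, -1], [0, 0, 0, 0, -1], [0, 0, 0, 0, -1], [0, 0, 0, 0, -1]],
  ],
)

```text
time: 8.75
tool_pos: [0.6127, -0.1952, 0.1349]
tool_rot: [-1.213, 1.567, -0.992]
contact_force: [-0.1, -0.5, -2.2]
opening: 0.0138
```

```bash
cat >> st.py <<'E'
PT=np.array([0.5715,0.0685,1.8279])
def w(L):
    c,s=np.cos(PT[2]),np.sin(PT[2]);return np.array([PT[0]+c*L[0]/1e3-s*L[1]/1e3,PT[1]+s*L[0]/1e3+c*L[1]/1e3])
def loc(X):
    d=np.array(X[:2])-PT[:2];c,s=np.cos(PT[2]),np.sin(PT[2]);return (np.array([c*d[0]+s*d[1],-s*d[0]+c*d[1]])*1000).round(1)
def go(L,z):
    s,M=st();print("tray-local",loc(s["tool_pos"]),"delta tool",(M.T@(np.r_[w(L),z]-s["tool_pos"])).round(4))
def pic(n,f):
    im=robot.read_camera(n);cv2.imwrite(f,im[:,:,::-1]);return robot.get_calibration(n)
E
python3 - <<'E'
from st import *
go((-155,0),.13)
for n in ["wrist","scene","side"]: pic(n,f"pics/e_{n}.png")
E
```

```text
t 8.75 pos [ 0.6127 -0.1952  0.1349] yaw_y 102.69 xdir [ 0.002 -0.003 -1.   ] open 0.0138 F [-0.1 -0.5 -2.2] q [-0.43  0.63  1.3  -0.    1.2  -2.22]
tray-local [-265.5   27.2] delta tool [0.0045 0.1114 0.0232]
```

View pics/e_wrist.png

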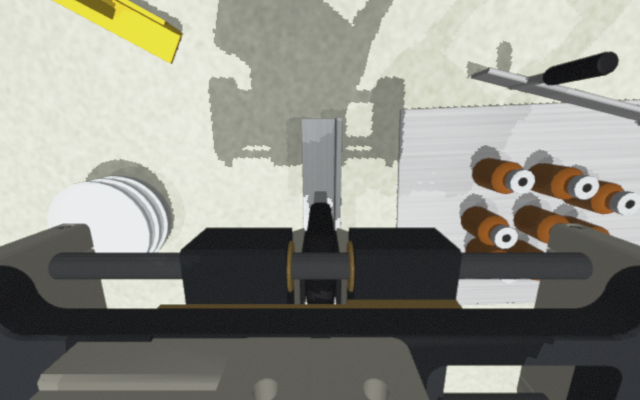

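View pics/e_side.png

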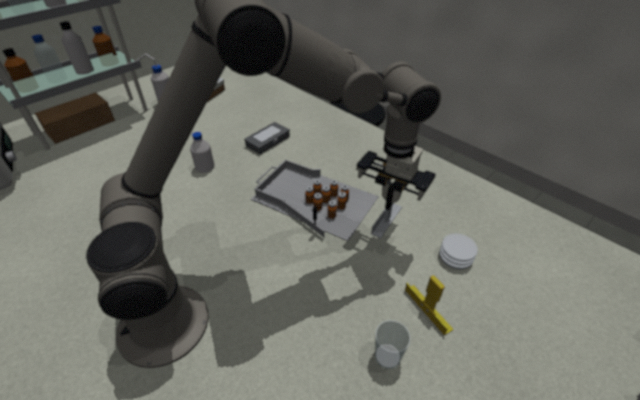

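Request:
play_rows(
  moves=[
    [[0, 0, 0.008, -1, -1], [0, 0.005, 0.009, -1, -1], [0, 0.015, 0.008, 0, -1], [0, 0.02, 0, 0, -1], [0, 0.02, 0, 0, -1], [0, 0.02, 0, 0, -1], [0, 0.015, 0, 0, -1], [0, 0.008, 0, 0, -1], [0, 0, 0, 0, -1], [0, 0, 0, 0, -1]],
  ],
)

```text
time: 9.9
tool_pos: [0.6121, -0.0781, 0.1345]
tool_rot: [-0.954, 1.566, -0.691]
contact_force: [0.1, 0.3, -2.1]
opening: 0.0139
```

```bash
python3 - <<'E'
from st import *
go((-155,-2),.083)
c=pic("wrist","pics/f_w.png")
E
```

```text
t 9.9 pos [ 0.6121 -0.0781  0.1345] yaw_y 105.08 xdir [ 0.003 -0.003 -1.   ] open 0.0139 F [ 0.1  0.3 -2.1] q [-0.25  0.59  1.39 -0.    1.16 -2.08]
tray-local [-152.1   -2. ] delta tool [ 0.0515 -0.0027 -0.0002]
```

View pics/f_w.png

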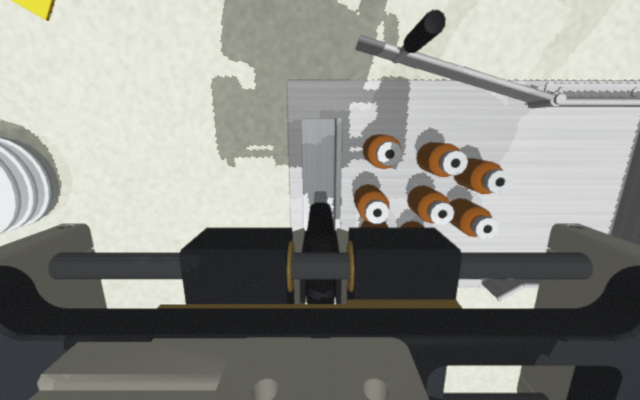

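Request:
play_rows(
  moves=[
    [[0.01, -0.001, 0, 0, -1], [0.012, -0.001, 0, 0, -1], [0.012, 0, 0, 0, -1], [0.008, 0, 0, 0, -1], [0.004, 0, 0, 0, -1], [0.002, 0, 0, 0, -1], [0, 0, 0, 0, -1], [0, 0, 0, 0, -1], [0, 0, 0, 0, -1], [0, 0, 0, 0, -1]],
  ],
)

```text
time: 10.95
tool_pos: [0.6127, -0.0839, 0.082]
tool_rot: [-1.264, 1.567, -1.005]
contact_force: [-0.5, -0.5, -2.3]
opening: 0.0139
```

```bash
python3 - <<'E'
from st import *
go((45,-2),.083)
c=pic("scene","pics/g_s.png"); crop("pics/g_s.png","pics/g_sc.png",270,430,190,290,5)
pic("wrist","pics/g_w.png")
E
```

```text
t 10.95 pos [ 0.6127 -0.0839  0.082 ] yaw_y 104.84 xdir [ 0.002 -0.004 -1.   ] open 0.0139 F [-0.5 -0.5 -2.3] q [-0.26  0.65  1.44 -0.    1.05 -2.09]
tray-local [-157.9   -1.1] delta tool [-0.0018  0.2029  0.0013]
```

View pics/g_sc.png

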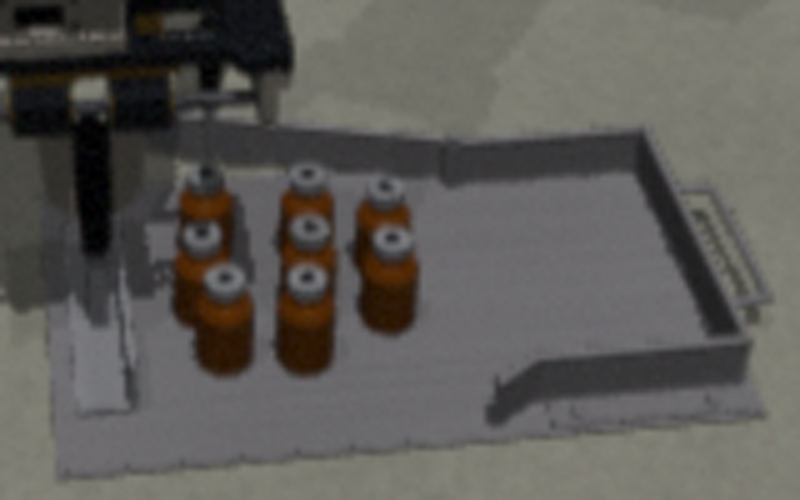

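View pics/g_w.png

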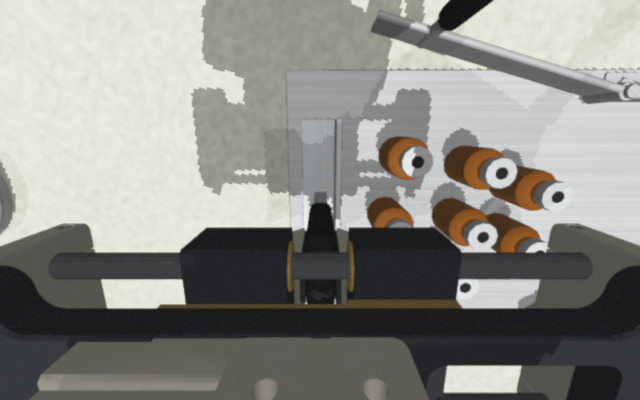

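Request:
play_rows(
  moves=[
    [[0, 0.003, 0, 0, -1], [0, 0.004, 0, 0, -1], [0, 0.004, 0, 0, -1], [0, 0.004, 0, 0, -1], [0, 0.004, 0, 0, -1], [0, 0.004, 0, 0, -1], [0, 0.004, 0, 0, -1], [0, 0.004, 0, 0, -1], [0, 0.004, 0, 0, -1], [0, 0.004, 0, 0, -1]],
  ],
)

```text
time: 12.05
tool_pos: [0.6021, -0.0431, 0.082]
tool_rot: [-1.227, 1.566, -0.968]
contact_force: [1.4, -0.1, -2.4]
opening: 0.0138
```

```bash
python3 - <<'E'
from st import *
go((45,-2),.082)
pic("wrist","pics/h_w.png")
E
```

```text
t 12.05 pos [ 0.6021 -0.0431  0.082 ] yaw_y 104.86 xdir [ 0.003 -0.004 -1.   ] open 0.0138 F [ 1.4 -0.1 -2.4] q [-0.2   0.62  1.48 -0.    1.03 -2.02]
tray-local [-115.7   -1.2] delta tool [-0.0008  0.1607  0.0012]
```

View pics/h_w.png

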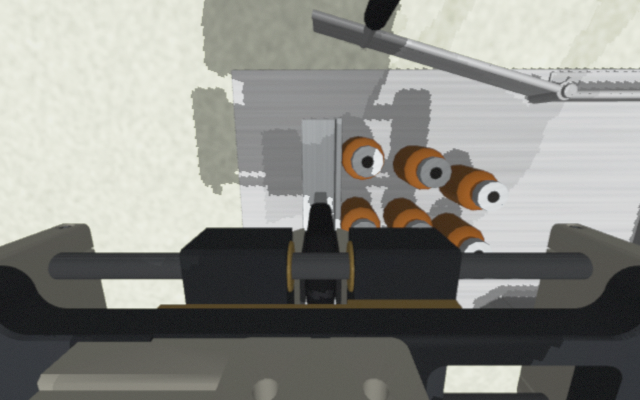

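Request:
play_rows(
  moves=[
    [[0, 0.004, 0, 0, -1], [0, 0.004, 0, 0, -1], [0, 0.004, 0, 0, -1], [0, 0.004, 0, 0, -1], [0, 0.004, 0, 0, -1], [0, 0.004, 0, 0, -1], [0, 0.004, 0, 0, -1], [0, 0.004, 0, 0, -1], [0, 0.004, 0, 0, -1], [0, 0.004, 0, 0, -1]],
  ],
)

```text
time: 13.1
tool_pos: [0.5912, -0.0017, 0.082]
tool_rot: [-1.22, 1.564, -0.96]
contact_force: [0.5, -1.9, -2.3]
opening: 0.0139
```

```bash
python3 - <<'E'
from st import *
go((45,-2),.082)
pic("wrist","pics/i_w.png")
pic("scene","pics/i_s.png"); crop("pics/i_s.png","pics/i_sc.png",270,430,190,290,5)
E
```

```text
t 13.1 pos [ 0.5912 -0.0017  0.082 ] yaw_y 104.86 xdir [ 0.004 -0.005 -1.   ] open 0.0139 F [ 0.5 -1.9 -2.3] q [-0.13  0.6   1.52 -0.01  1.01 -1.96]
tray-local [-72.9  -1.2] delta tool [-0.0008  0.1179  0.0011]
```

View pics/i_sc.png

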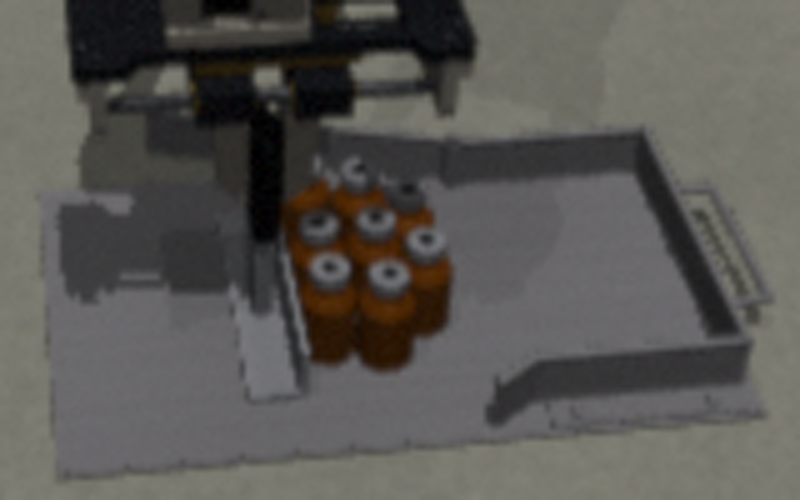

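View pics/i_w.png

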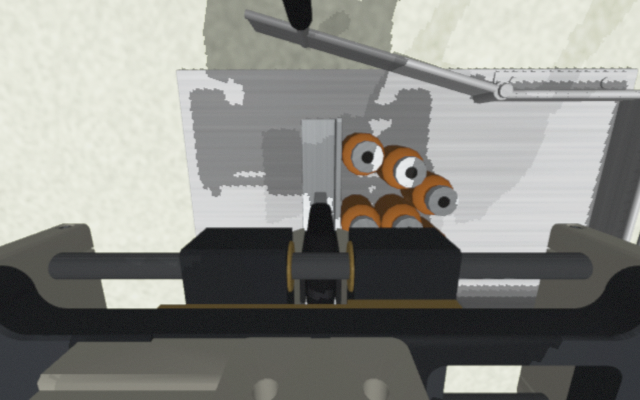

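Request:
play_rows(
  moves=[
    [[0, 0.004, 0, 0, -1], [0, 0.004, 0, 0, -1], [0, 0.004, 0, 0, -1], [0, 0.004, 0, 0, -1], [0, 0.004, 0, 0, -1], [0, 0.004, 0, 0, -1], [0, 0.004, 0, 0, -1], [0, 0.004, 0, 0, -1], [0, 0.004, 0, 0, -1], [0, 0.004, 0, 0, -1]],
  ],
)

```text
time: 14.2
tool_pos: [0.5802, 0.0399, 0.0819]
tool_rot: [-1.215, 1.564, -0.955]
contact_force: [0.6, -2.0, -1.1]
opening: 0.0137
```

Request:
play_rows(
  moves=[
    [[0, 0.004, 0, 0, -1], [0, 0.004, 0, 0, -1], [0, 0.004, 0, 0, -1], [0, 0.004, 0, 0, -1], [0, 0.004, 0, 0, -1], [0, 0.004, 0, 0, -1], [0, 0.004, 0, 0, -1], [0, 0.004, 0, 0, -1], [0, 0.004, 0, 0, -1], [0, 0.004, 0, 0, -1]],
  ],
)

```text
time: 15.2
tool_pos: [0.5691, 0.0818, 0.0819]
tool_rot: [-1.215, 1.563, -0.956]
contact_force: [0.6, -2.1, -1.4]
opening: 0.0139
```

```bash
python3 - <<'E'
from st import *
go((45,-2),.082)
pic("wrist","pics/j_w.png")
pic("scene","pics/j_s.png"); crop("pics/j_s.png","pics/j_sc.png",270,430,190,290,5)
E
```

```text
t 15.2 pos [0.5691 0.0818 0.0819] yaw_y 104.87 xdir [ 0.004 -0.006 -1.   ] open 0.0139 F [ 0.6 -2.1 -1.4] q [ 0.01  0.58  1.57 -0.01  0.99 -1.81]
tray-local [13.5 -1. ] delta tool [-0.0003  0.0315  0.0011]
```

View pics/j_sc.png

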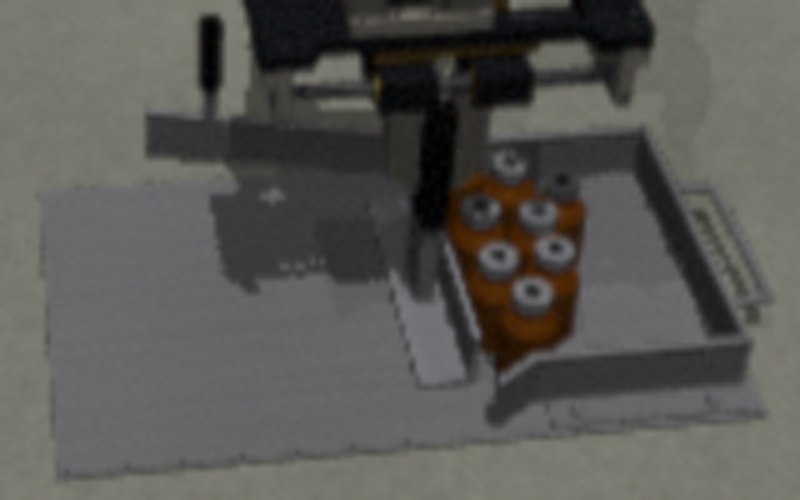

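View pics/j_w.png

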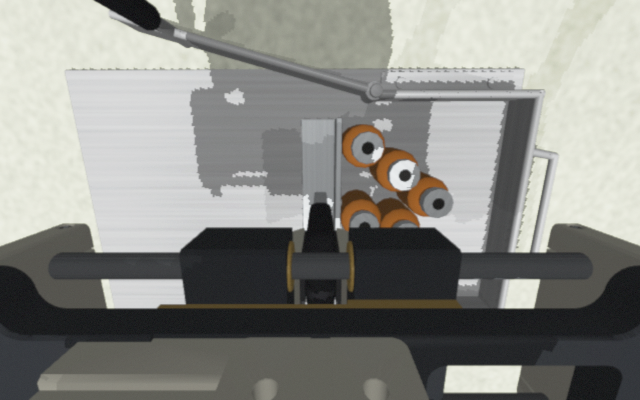

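Request:
play_rows(
  moves=[
    [[0, 0.004, 0, 0, -1], [0, 0.004, 0, 0, -1], [0, 0.004, 0, 0, -1], [0, 0.004, 0, 0, -1], [0, 0.004, 0, 0, -1], [0, 0.004, 0, 0, -1], [0, 0.004, 0, 0, -1], [0, 0.002, 0, 0, -1], [0, 0, 0, 0, -1], [0, 0, 0, 0, -1]],
  ],
)

```text
time: 16.3
tool_pos: [0.5606, 0.1137, 0.0818]
tool_rot: [-1.195, 1.563, -0.934]
contact_force: [1.1, -2.7, -1.6]
opening: 0.0138
```

```bash
python3 - <<'E'
from st import *
go((45,-2),.082)
pic("side","pics/k_d.png"); crop("pics/k_d.png","pics/k_dc.png",245,385,150,245,5)
pic("wrist","pics/k_w.png")
pic("scene","pics/k_s.png"); crop("pics/k_s.png","pics/k_sc.png",270,430,190,290,5)
E
```

```text
t 16.3 pos [0.5606 0.1137 0.0818] yaw_y 104.9 xdir [ 0.004 -0.006 -1.   ] open 0.0138 F [ 1.1 -2.7 -1.6] q [ 0.07  0.57  1.58 -0.01  0.98 -1.76]
tray-local [46.5 -1. ] delta tool [-0.0002 -0.0015  0.001 ]
```

View pics/k_sc.png

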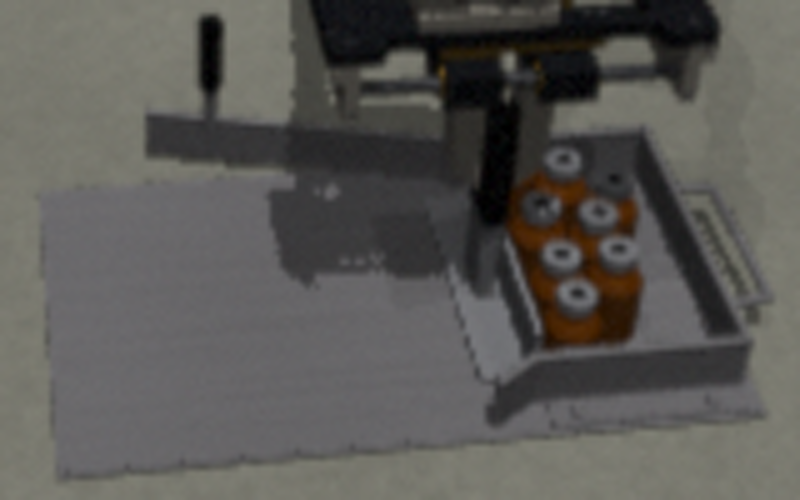

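View pics/k_w.png

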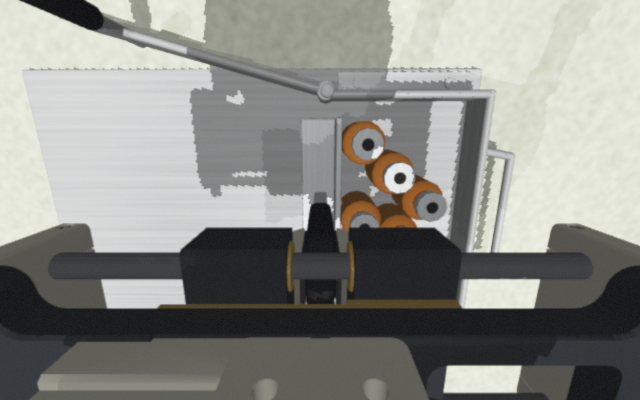

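View pics/k_dc.png

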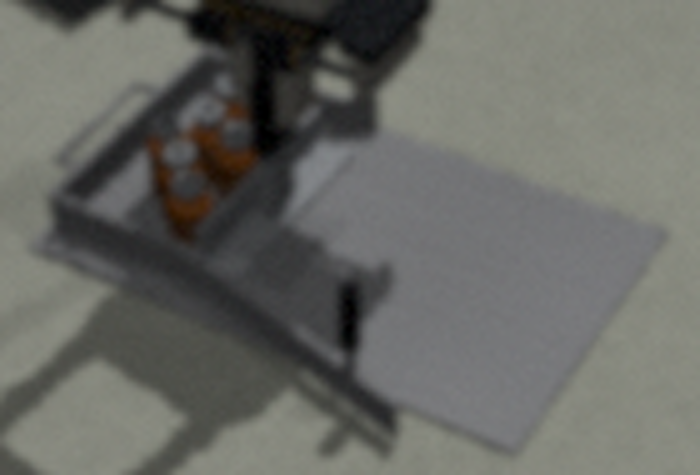

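Request:
play_rows(
  moves=[
    [[0, 0.003, 0, 0, -1], [0, 0, 0, 0, -1], [0, -0.004, 0, 0, -1], [0, -0.006, 0, 0, -1], [0, -0.01, 0, 0, -1], [0, -0.015, 0, 0, -1], [0, -0.015, 0, 0, -1], [0, -0.015, 0, 0, -1], [0, -0.01, 0, 0, -1], [0, -0.005, 0, 0, -1]],
  ],
)

```text
time: 17.45
tool_pos: [0.5817, 0.0329, 0.0817]
tool_rot: [-1.091, 1.566, -0.832]
contact_force: [0.3, -0.1, -1.9]
opening: 0.0141
```

```bash
python3 - <<'E'
from st import *
go((-260,0),.13)
c=pic("wrist","pics/l_w.png")
pic("scene","pics/l_s.png"); crop("pics/l_s.png","pics/l_sc.png",270,430,190,290,5)
E
```

```text
t 17.45 pos [0.5817 0.0329 0.0817] yaw_y 104.79 xdir [ 0.003 -0.004 -1.   ] open 0.0141 F [ 0.3 -0.1 -1.9] q [-0.07  0.59  1.55 -0.    1.   -1.9 ]
tray-local [-37.1  -0.8] delta tool [-0.0473 -0.2232 -0.0009]
```

View pics/l_sc.png

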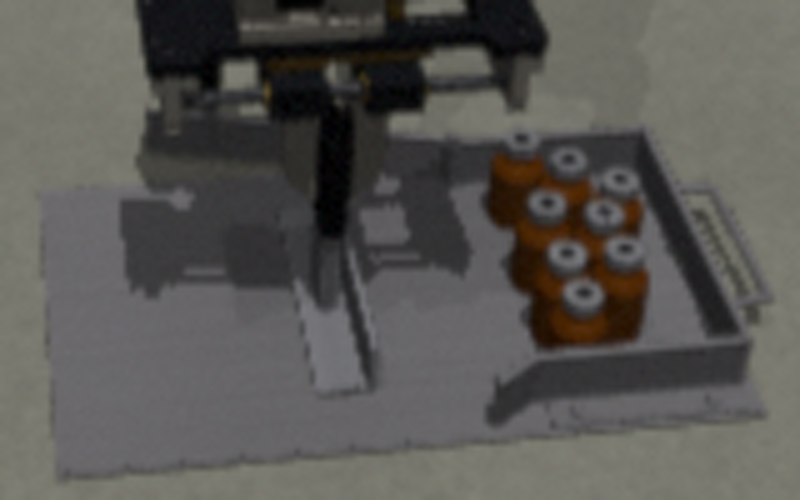

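View pics/l_w.png

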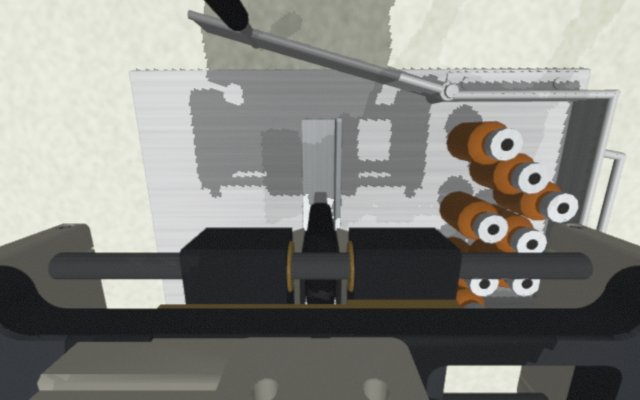

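```bash
python3 - <<'E'
from st import *
c=robot.get_calibration("wrist")
for uv in [(508,144),(534,179),(563,208),(493,229),(529,244),(484,284),(525,284)]: print("w",loc(onz(c,uv,.059)))
c=robot.get_calibration("scene")
for u,v in [(521,140),(568,160),(620,180),(547,204),(604,213),(567,255),(624,250),(584,295)]: print("s",loc(onz(c,(270+u/5,190+v/5),.059)))
E
```

```text
w [79.5 57.5]
w [99.8 35.5]
w [122.6  16.2]
w [78.9  1.5]
w [105.   -9.3]
w [ 78.9 -39.9]
w [107.9 -39.8]
s [79.2 52.8]
s [100.1  32.6]
s [123.2  12.7]
s [79.4 -2.6]
s [107.1 -13.1]
s [ 79.3 -43.4]
s [109.1 -42.9]
s [ 79.8 -73.7]
```

Request:
play_rows(
  moves=[
    [[0, -0.01, 0, 0, -1], [-0.01, -0.02, 0, 0, -1], [-0.015, -0.025, 0, 0, -1], [-0.01, -0.03, 0, 0, -1], [-0.005, -0.03, 0, 0, -1], [0, -0.03, 0, 0, -1], [0, -0.03, 0, 0, -1], [0, -0.02, 0, 0, -1], [0, -0.01, 0, 0, -1], [0, 0, 0, 0, -1]],
  ],
)

```text
time: 18.55
tool_pos: [0.6346, -0.1714, 0.1219]
tool_rot: [-2.34, 1.566, -2.074]
contact_force: [0.7, 0.8, -2.7]
opening: 0.0136
```

```bash
python3 - <<'E'
from st import *
go((-265,0),.078)
pic("wrist","pics/m_w.png")
E
```

```text
t 18.55 pos [ 0.6346 -0.1714  0.1219] yaw_y 105.26 xdir [-0.002 -0.004 -1.   ] open 0.0136 F [ 0.7  0.8 -2.7] q [-0.38  0.67  1.26 -0.    1.21 -2.21]
tray-local [-248.    0.] delta tool [ 0.0439 -0.0168 -0.    ]
```

View pics/m_w.png

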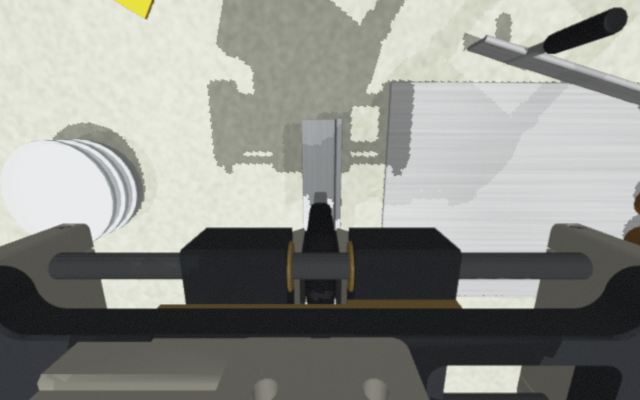

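Request:
play_rows(
  moves=[
    [[0.005, -0.006, 0, 0, -1], [0.01, -0.006, 0, 0, -1], [0.01, -0.004, 0, 0, -1], [0.008, 0, 0, 0, -1], [0.004, 0, 0, 0, -1], [0.002, 0, 0, 0, -1], [0.001, 0, 0, 0, -1], [0.001, 0, 0, 0, -1], [0, 0, 0, 0, -1], [0, 0, 0, 0, -1]],
  ],
)

```text
time: 19.6
tool_pos: [0.6382, -0.1826, 0.0786]
tool_rot: [-2.832, 1.566, -2.56]
contact_force: [0.5, 0.3, -3.0]
opening: 0.014
```

```bash
python3 - <<'E'
from st import *
go((-265,0),.0775)
E
```

```text
t 19.6 pos [ 0.6382 -0.1826  0.0786] yaw_y 105.59 xdir [-0.004 -0.003 -1.   ] open 0.014 F [ 0.5  0.3 -3. ] q [-0.39  0.73  1.28 -0.    1.13 -2.23]
tray-local [-259.8   -0.6] delta tool [ 0.0011 -0.0052 -0.0007]
```

Request:
play_rows(
  moves=[
    [[0.001, 0, 0, 0, -1], [0.001, 0, 0, 0, -1], [0, 0, 0, 0, -1], [0, 0, 0, 0, -0.7], [0, 0, 0, 0, -0.6], [0, 0, 0, 0, -0.4], [0, 0, 0, 0, 0], [0, 0, 0, 0, 0.2], [0, 0, 0, 0, 0.2], [0, 0, 0, 0, 0.2]],
  ],
)

```text
time: 20.6
tool_pos: [0.6392, -0.1829, 0.0781]
tool_rot: [-2.09, 1.567, -1.818]
contact_force: [0.0, 0.6, 0.7]
opening: 0.0527
```

```bash
python3 - <<'E'
from st import *
go((-265,0),.0775)
pic("wrist","pics/n_w.png")
E
```

```text
t 20.6 pos [ 0.6392 -0.1829  0.0781] yaw_y 105.61 xdir [-0.001 -0.004 -1.   ] open 0.0527 F [0.  0.6 0.7] q [-0.39  0.73  1.28 -0.    1.13 -2.23]
tray-local [-260.4   -1.6] delta tool [ 0.0007 -0.0046 -0.0016]
```

View pics/n_w.png

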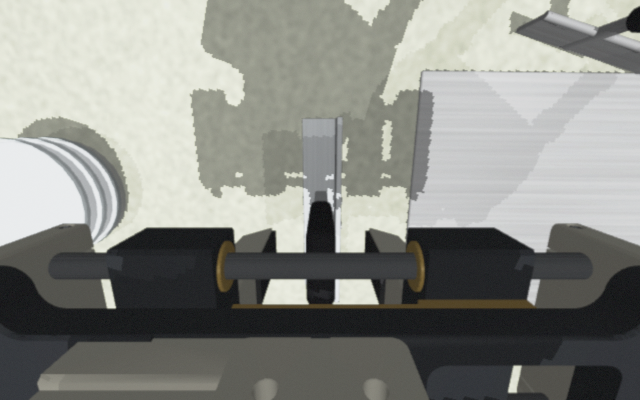

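Request:
play_rows(
  moves=[
    [[-0.005, 0, 0, 0, 0.2], [-0.015, 0, 0, 0, 0.2], [-0.02, 0, 0, 0, 0.2], [-0.025, 0, 0, 0, 0.2], [-0.025, 0, 0, 0, 0.2], [-0.02, 0, 0, 0, 0.2], [-0.015, 0, 0, 0, 0.2], [-0.005, 0, 0, 4, 0.2], [0, 0, 0, 8, 0.2], [0, 0, 0, 8, 0.2]],
  ],
)

```text
time: 21.65
tool_pos: [0.6394, -0.1824, 0.2176]
tool_rot: [-1.17, 1.566, -1.257]
contact_force: [0.2, 0.5, -0.0]
opening: 0.055
```

Request:
play_rows(
  moves=[
    [[0, 0, 0, 8, 0.2], [0, 0, 0, 8, 0.2], [0, 0, 0, 8, 0.2], [0, 0, 0, 8, 0.2], [0, 0, 0, 8, 0.2], [0, 0, 0, 8, 0.2], [0, 0, 0, 8, 0.2], [0, 0, 0, 6, 0.2], [0, 0, 0, 0, 0.2], [0, 0, 0, 0, 0.2]],
  ],
)

```text
time: 22.65
tool_pos: [0.6394, -0.1824, 0.2228]
tool_rot: [0.371, 1.562, -0.844]
contact_force: [-0.1, 0.4, 0.3]
opening: 0.0552
```

```bash
python3 - <<'E'
from st import *
go((-84,126),.2)
for n in ["wrist","scene","side"]: pic(n,f"pics/o_{n}.png")
E
```

```text
t 22.65 pos [ 0.6394 -0.1824  0.2228] yaw_y 20.39 xdir [ 0.006 -0.007 -1.   ] open 0.0552 F [-0.1  0.4  0.3] q [-0.39  0.61  1.1  -0.    1.43 -0.75]
tray-local [-259.9   -1.9] delta tool [ 0.0208 -0.11   -0.1879]
```

View pics/o_scene.png

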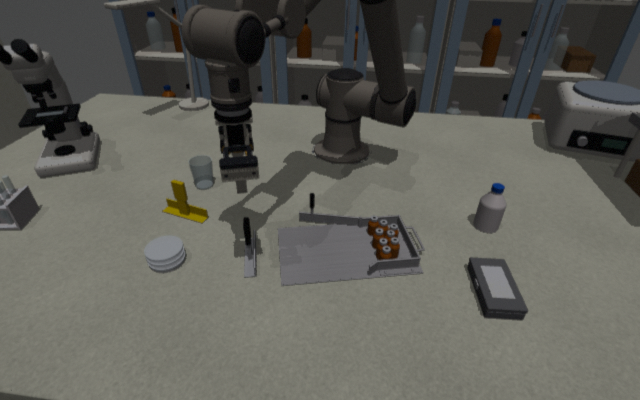

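View pics/o_wrist.png

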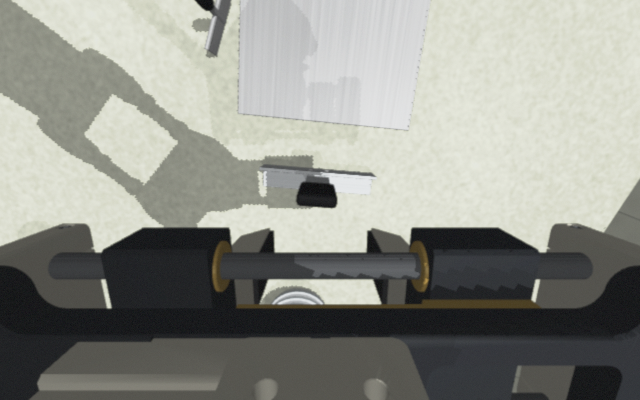

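```bash
python3 - <<'E'
from st import *
crop("pics/o_scene.png","pics/o_sc.png",290,410,185,265,6)
crop("pics/o_side.png","pics/o_dc.png",245,385,150,245,5)
E
```

```text
(no output)
```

View pics/o_sc.png

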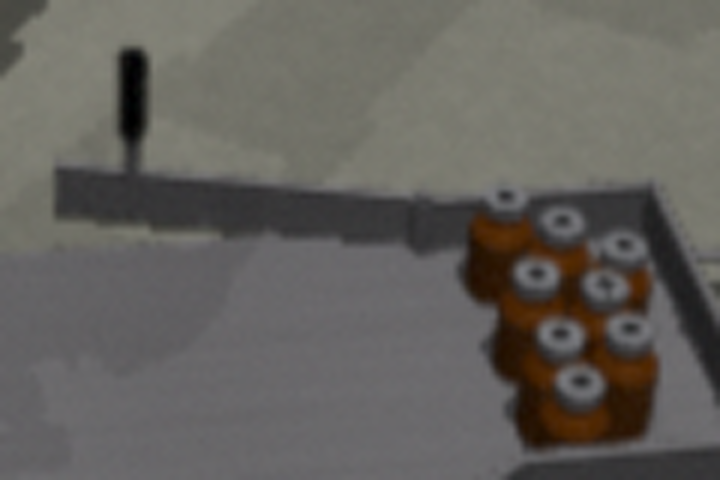

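View pics/o_dc.png

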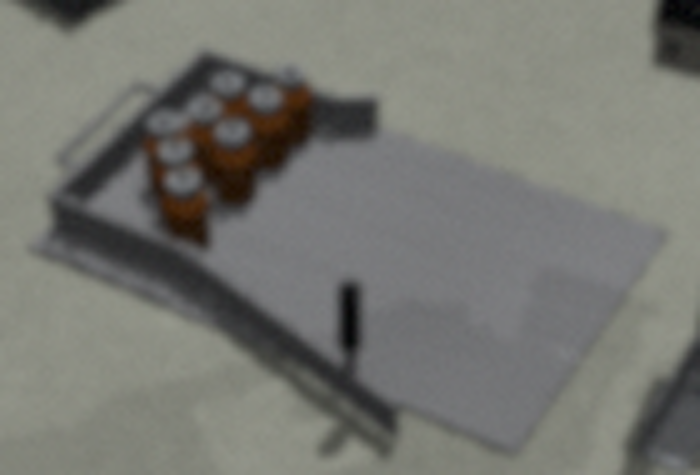

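Request:
play_rows(
  moves=[
    [[0, -0.005, -0.01, 0, 0.2], [0, -0.012, -0.02, 0, 0.2], [0, -0.014, -0.025, 0, 0.2], [0, -0.014, -0.025, 0, 0.2], [0, -0.014, -0.025, 0, 0.2], [0, -0.012, -0.02, 0, 0.2], [0, -0.01, -0.012, 3, 0.2], [0, 0, 0, 3, 0.2], [0, 0, 0, 0, 0.2], [0, 0, 0, 0, 0.2]],
  ],
)

```text
time: 23.8
tool_pos: [0.5099, -0.079, 0.2208]
tool_rot: [0.506, 1.561, -0.804]
contact_force: [0.0, -0.5, -0.2]
opening: 0.055
```

```bash
python3 - <<'E'
from st import *
go((-84,126),.2)
pic("wrist","pics/p_w.png")
c=robot.get_calibration("wrist")
for g in [1.78,1.83,1.88]:
    L=(51-140*np.sin(g),90-140*np.cos(g)); print(g,np.round(L,1),proj(c,np.r_[w(L),.102]).round(1),proj(c,np.r_[w(L),.056]).round(1),[proj(robot.get_calibration(n),np.r_[w(L),z])[0].round(1).tolist() for n in ("scene","side") for z in (.102,.056)])
E
```

```text
t 23.8 pos [ 0.5099 -0.079   0.2208] yaw_y 14.92 xdir [ 0.007 -0.007 -1.   ] open 0.055 F [ 0.  -0.5 -0.2] q [-0.3   0.33  1.56 -0.    1.24 -0.56]
tray-local [-127.   97.] delta tool [ 0.0203 -0.0289 -0.0432]
1.78 [-85.9 119.1] [[296.6 155.4]] [[299.7 151.5]] [[311.4, 195.1], [311.4, 208.6], [316.8, 205.3], [316.9, 216.8]]
1.83 [-84.3 125.9] [[289.5 153.7]] [[293.6 150. ]] [[311.7, 193.7], [311.7, 207.2], [315.1, 206.5], [315.2, 218.0]]
1.88 [-82.4 132.6] [[282.5 151.6]] [[287.5 148.2]] [[312.1, 192.3], [312.1, 205.8], [313.2, 207.7], [313.5, 219.2]]
```

View pics/p_w.png

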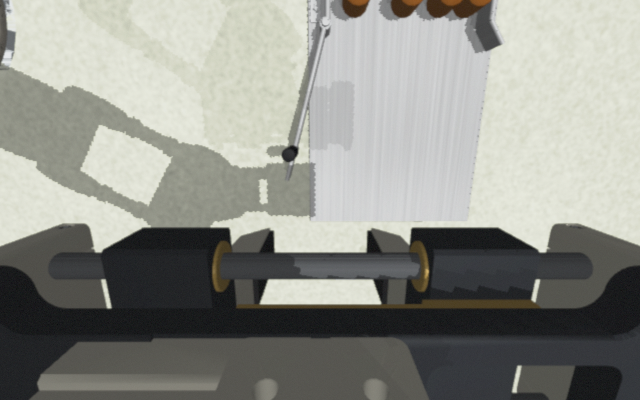

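Request:
play_rows(
  moves=[
    [[0, -0.007, -0.01, 0, 0.2], [0, -0.01, -0.015, 0, 0.2], [0, -0.008, -0.012, 0, 0.2], [0, -0.002, -0.003, 0, 0.2], [0.015, 0, 0, 0, 0.2], [0.02, 0, 0, 0, 0.2], [0.02, 0, 0, 0, 0.2], [0.015, 0, 0, 0, 0.2], [0.005, 0, 0, 0, 0.2], [0, 0, 0, 0, 0.2]],
  ],
)

```text
time: 24.85
tool_pos: [0.4728, -0.0466, 0.143]
tool_rot: [0.598, 1.559, -0.707]
contact_force: [0.8, -0.3, -0.2]
opening: 0.0552
```

```bash
python3 - <<'E'
from st import *
go((-84.3,126),.068)
pic("wrist","pics/q_w.png")
E
```

```text
t 24.85 pos [ 0.4728 -0.0466  0.143 ] yaw_y 15.23 xdir [ 0.009 -0.007 -1.   ] open 0.0552 F [ 0.8 -0.3 -0.2] q [-0.26  0.34  1.79 -0.01  1.01 -0.52]
tray-local [-86.2 124.7] delta tool [ 0.0749 -0.0018 -0.0026]
```

View pics/q_w.png

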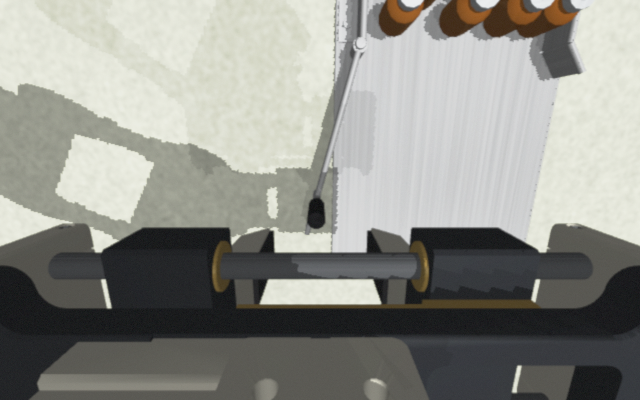

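Request:
play_rows(
  moves=[
    [[0.01, -0.002, -0.003, 0, 0.2], [0.018, 0, 0, 0, 0.2], [0.018, 0, 0, 0, 0.2], [0.015, 0, 0, 0, 0.2], [0.009, 0, 0, 0, 0.2], [0.002, 0, 0, 0, 0.2], [0, 0, 0, 0, -1], [0, 0, 0, 0, -1], [0, 0, 0, 0, -1], [0, 0, 0, 0, -1]],
  ],
  grip_force=8,
)

```text
time: 25.9
tool_pos: [0.4744, -0.0451, 0.0727]
tool_rot: [0.838, 1.548, -0.466]
contact_force: [0.3, -0.1, 0.7]
opening: 0.0276
```

Request:
play_rows(
  moves=[
    [[0, 0, 0, 0, -1], [0, 0, 0, 0, -1], [0, 0, 0, 0, -1], [0, 0, 0, 0, -1], [0, 0, 0, 0, -1], [0, 0, 0, 0, -1], [0, 0, 0, 0, -1], [0, 0, 0, 0, -1], [0, 0, 0, 0, -1], [0, 0, 0, 0, -1]],
  ],
)

```text
time: 26.9
tool_pos: [0.4745, -0.0452, 0.0732]
tool_rot: [0.834, 1.547, -0.47]
contact_force: [-0.3, -0.3, -1.1]
opening: 0.0137
```

```bash
cat > arc.py <<'E'
from st import *
s,M=st(); H=w((51,90)); l=loc(s["tool_pos"]); print("loc",l)
d=l-np.array([51,90]); r=np.hypot(*d); g0=np.arctan2(-d[0],-d[1]); print("r",r.round(1),"g",g0.round(3))
import sys
step=float(sys.argv[1]); n=10
prev=l
for i in range(1,n+1):
    g=max(g0-step*i,-0.03); q=np.array([51-140*np.sin(g),90-140*np.cos(g)])
    dv=np.r_[w(q)-w(prev),0]; print(i,g.round(3),(M.T@dv).round(4)); prev=q
E
python3 arc.py 0.1
```

```text
t 26.9 pos [ 0.4745 -0.0452  0.0732] yaw_y 15.28 xdir [ 0.021 -0.011 -1.   ] open 0.0137 F [-0.3 -0.3 -1.1] q [-0.25  0.44  1.87 -0.01  0.81 -0.51]
loc [-85.3 122.7]
r 140.2 g 1.806
1 1.706 [0.0003 0.0138 0.0025]
2 1.606 [0.0003 0.0139 0.0013]
3 1.506 [ 0.0002  0.014  -0.0001]
4 1.406 [ 0.0002  0.0139 -0.0015]
5 1.306 [ 0.0002  0.0137 -0.0029]
6 1.206 [ 0.0002  0.0133 -0.0042]
7 1.106 [ 0.0001  0.0129 -0.0055]
8 1.006 [ 0.0001  0.0122 -0.0068]
9 0.906 [ 0.0001  0.0115 -0.008 ]
10 0.806 [ 0.      0.0107 -0.0091]
```

```bash
python3 arc.py 0.08
```

```text
t 26.9 pos [ 0.4745 -0.0452  0.0732] yaw_y 15.28 xdir [ 0.021 -0.011 -1.   ] open 0.0137 F [-0.3 -0.3 -1.1] q [-0.25  0.44  1.87 -0.01  0.81 -0.51]
loc [-85.3 122.7]
r 140.2 g 1.806
1 1.726 [0.0002 0.011  0.0021]
2 1.646 [0.0002 0.0111 0.0014]
3 1.566 [0.0002 0.0112 0.0005]
4 1.486 [ 0.0002  0.0112 -0.0004]
5 1.406 [ 0.0002  0.0111 -0.0013]
6 1.326 [ 0.0002  0.011  -0.0022]
7 1.246 [ 0.0001  0.0108 -0.003 ]
8 1.166 [ 0.0001  0.0105 -0.0039]
9 1.086 [ 0.0001  0.0102 -0.0047]
10 1.006 [ 0.0001  0.0097 -0.0055]
```

Request:
play_rows(
  moves=[
    [[0, 0.008, 0.0015, 0, -1], [0, 0.011, 0.0015, 0, -1], [0, 0.011, 0.0007, 0, -1], [0, 0.011, -0.0002, 0, -1], [0, 0.011, -0.001, 0, -1], [0, 0.011, -0.002, 0, -1], [0, 0.011, -0.003, 0, -1], [0, 0.0105, -0.0036, 0, -1], [0, 0.01, -0.0045, 0, -1], [0, 0.005, -0.0025, 0, -1]],
  ],
)

```text
time: 27.9
tool_pos: [0.5744, -0.0029, 0.0734]
tool_rot: [0.795, 1.552, -0.509]
contact_force: [-2.5, 1.0, 2.7]
opening: 0.0136
```

```bash
python3 arc.py 0.08
```

```text
t 27.9 pos [ 0.5744 -0.0029  0.0734] yaw_y 15.28 xdir [ 0.017 -0.009 -1.   ] open 0.0136 F [-2.5  1.   2.7] q [-0.13  0.58  1.59 -0.01  0.95 -0.4 ]
loc [-69.8  15.3]
r 142.0 g 1.017
1 0.937 [ 0.      0.0083 -0.0079]
2 0.857 [ 0.      0.0088 -0.0069]
3 0.777 [ 0.      0.0082 -0.0076]
4 0.697 [-0.      0.0076 -0.0082]
5 0.617 [-0.      0.0069 -0.0088]
6 0.537 [-0.      0.0062 -0.0093]
7 0.457 [-0.0001  0.0054 -0.0098]
8 0.377 [-0.0001  0.0046 -0.0102]
9 0.297 [-0.0001  0.0038 -0.0105]
10 0.217 [-0.0001  0.0029 -0.0108]
```

Request:
play_rows(
  moves=[
    [[0, 0.0055, -0.0058, 0, -1], [0, 0.0085, -0.0075, 0, -1], [0, 0.008, -0.0078, 0, -1], [0, 0.0074, -0.0083, 0, -1], [0, 0.0067, -0.0089, 0, -1], [0, 0.006, -0.0094, 0, -1], [0, 0.0052, -0.0098, 0, -1], [0, 0.0044, -0.0102, 0, -1], [0, 0.0035, -0.008, 0, -1], [0, 0.001, -0.004, 0, -1]],
  ],
)

```text
time: 28.9
tool_pos: [0.6106, 0.0969, 0.0734]
tool_rot: [0.75, 1.55, -0.553]
contact_force: [0.2, -0.7, 1.5]
opening: 0.0132
```

```bash
python3 arc.py 0.05; python3 - <<'E'
from st import *
pic("wrist","pics/r_w.png")
pic("scene","pics/r_s.png");crop("pics/r_s.png","pics/r_sc.png",290,450,185,285,5)
E
```

```text
t 28.9 pos [0.6106 0.0969 0.0734] yaw_y 15.35 xdir [ 0.017 -0.011 -1.   ] open 0.0132 F [ 0.2 -0.7  1.5] q [ 0.04  0.65  1.46 -0.01  1.02 -0.22]
loc [ 17.6 -45. ]
r 139.1 g 0.243
1 0.193 [-0.0001  0.0025 -0.0066]
2 0.143 [-0.0001  0.0012 -0.0069]
3 0.093 [-0.0001  0.0009 -0.0069]
4 0.043 [-0.0001  0.0005 -0.007 ]
5 -0.007 [-0.0001  0.0002 -0.007 ]Traceback (most recent call last):
  File "arc.py", line 9, in <module>
    dv=np.r_[w(q)-w(prev),0]; print(i,g.round(3),(M.T@dv).round(4)); prev=q
                                      ^^^^^^^
AttributeError: 'float' object has no attribute 'round'
```

View pics/r_sc.png

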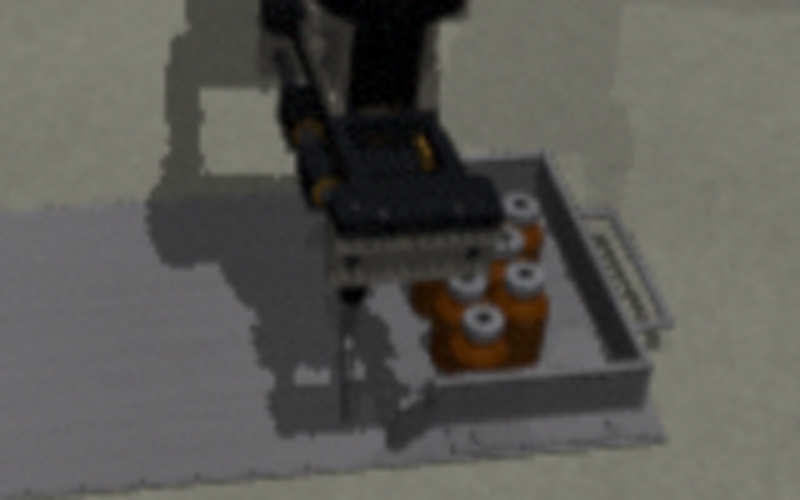

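View pics/r_w.png

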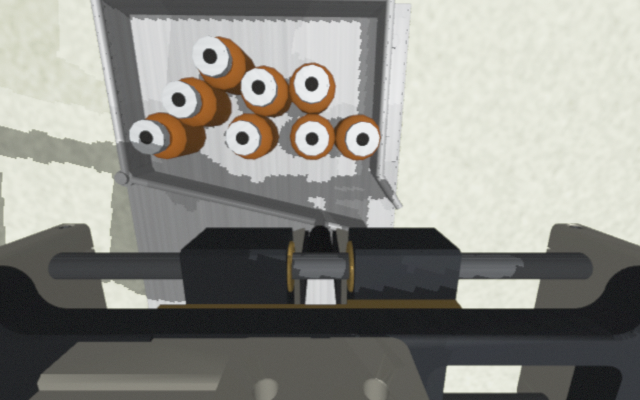

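Request:
play_rows(
  moves=[
    [[0, 0.002, -0.005, 0, -1], [0, 0.0012, -0.006, 0, -1], [0, 0.001, -0.006, 0, -1], [0, 0.0006, -0.006, 0, -1], [0, 0.0003, -0.004, 0, -1], [0, 0, -0.003, 0, -1], [0, 0, -0.002, 0, -1], [0, 0, -0.002, 0, -1], [0, 0, -0.001, 0, -1], [0, 0, 0, 0, -1]],
  ],
)

```text
time: 30.0
tool_pos: [0.6062, 0.1288, 0.0733]
tool_rot: [0.508, 1.546, -0.797]
contact_force: [-2.9, -1.4, 3.1]
opening: 0.0133
```

```bash
python3 arc.py 0.005|head -3; python3 - <<'E'
from st import *
pic("wrist","pics/s_w.png")
E
```

```text
t 30.0 pos [0.6062 0.1288 0.0733] yaw_y 15.23 xdir [ 0.017 -0.018 -1.   ] open 0.0133 F [-2.9 -1.4  3.1] q [ 0.1   0.65  1.45 -0.02  1.02 -0.16]
loc [ 49.5 -48.9]
r 138.9 g 0.011Traceback (most recent call last):
  File "arc.py", line 9, in <module>
    dv=np.r_[w(q)-w(prev),0]; print(i,g.round(3),(M.T@dv).round(4)); prev=q
                                      ^^^^^^^
AttributeError: 'float' object has no attribute 'round'
```

View pics/s_w.png

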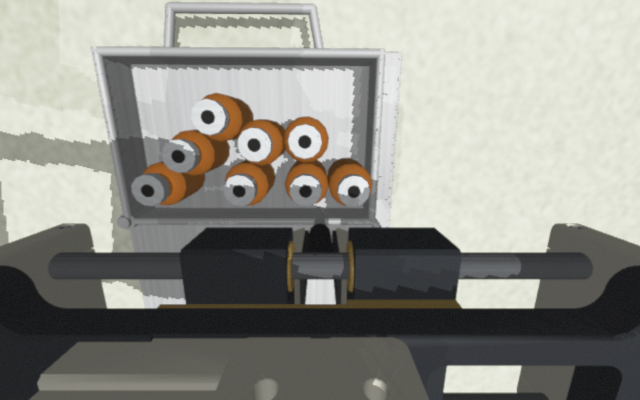

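Request:
play_rows(
  moves=[
    [[0, 0, -0.002, 0, -1], [0, 0, -0.002, 0, -1], [0, 0, -0.002, 0, -1], [0, 0, -0.003, 0, -1], [0, 0, -0.003, 0, -1], [0, 0, -0.003, 0, -1], [0, 0, -0.003, 0, -1], [0, 0, -0.003, 0, -1], [0, 0, -0.003, 0, -1], [0, 0, -0.003, 0, -1]],
  ],
)

```text
time: 31.05
tool_pos: [0.604, 0.1369, 0.0721]
tool_rot: [0.229, 1.52, -1.078]
contact_force: [-0.1, -9.2, 2.9]
opening: 0.0136
```

```bash
python3 arc.py 0.005 2>/dev/null|head -3
```

```text
t 31.05 pos [0.604  0.1369 0.0721] yaw_y 15.13 xdir [ 0.024 -0.045 -0.999] open 0.0136 F [-0.1 -9.2  2.9] q [ 0.12  0.66  1.45 -0.06  1.01 -0.11]
loc [ 57.9 -48.8]
r 139.0 g -0.05
```

Request:
play_rows(
  moves=[
    [[0, 0, 0, 0, -0.6], [0, 0, 0, 0, -0.4], [0, 0, 0, 0, -0.2], [0, 0, 0, 0, 0], [0, 0, 0, 0, 0.2], [0, 0, 0, 0, 0.2], [0, 0, 0, 0, 0.2], [0, 0, 0, 0, 0.2], [-0.01, 0, 0, 0, 0.2], [-0.015, 0, 0, 0, 0.2]],
  ],
)

```text
time: 32.05
tool_pos: [0.6034, 0.1398, 0.0956]
tool_rot: [0.237, 1.523, -1.07]
contact_force: [-0.6, -0.2, -0.2]
opening: 0.0553
```

Request:
play_rows(
  moves=[
    [[-0.02, 0, 0, 0, 0.2], [-0.025, 0, 0, 0, 0.2], [-0.03, 0, 0, 0, 0.2], [-0.03, 0, 0, 0, 0.2], [-0.02, 0, 0.015, 0, 0.2], [0, 0, 0.02, 0, 0.2], [0, 0, 0.02, 0, 0.2], [0, 0, 0.02, 0, 0.2], [0, 0, 0.01, 0, 0.2], [0, 0, 0, 0, 0.2]],
  ],
)

```text
time: 33.05
tool_pos: [0.6239, 0.062, 0.2417]
tool_rot: [0.457, 1.517, -0.848]
contact_force: [0.4, 0.3, -1.4]
opening: 0.0548
```

```bash
python3 - <<'E'
from st import *
st(); c=pic("wrist","pics/t_w.png"); pic("scene","pics/t_s.png"); pic("side","pics/t_d.png")
crop("pics/t_s.png","pics/t_sc.png",290,450,185,285,5)
for g in [0,.03,.06,.1]:
    print(g,[proj(robot.get_calibration(n),np.r_[w((51-r*np.sin(g),90-r*np.cos(g))),z])[0].round(1).tolist() for n in ("wrist","scene","side") for r,z in ((140,.102),(178,.034))])
E
```

```text
t 33.05 pos [0.6239 0.062  0.2417] yaw_y 15.25 xdir [ 0.036 -0.041 -0.999] open 0.0548 F [ 0.4  0.3 -1.4] q [-0.    0.51  1.23 -0.04  1.37 -0.26]
0 [[318.6, 120.3], [348.5, 119.6], [374.7, 230.2], [375.8, 261.4], [306.9, 158.9], [313.2, 169.1]]
0.03 [[318.5, 124.6], [348.2, 124.1], [373.0, 230.3], [373.7, 261.5], [308.0, 159.4], [314.6, 169.6]]
0.06 [[318.3, 129.0], [347.9, 128.6], [371.3, 230.4], [371.6, 261.6], [309.1, 159.8], [315.9, 170.2]]
0.1 [[317.8, 134.7], [347.2, 134.5], [369.0, 230.4], [368.7, 261.7], [310.5, 160.4], [317.6, 170.9]]
```

View pics/t_w.png

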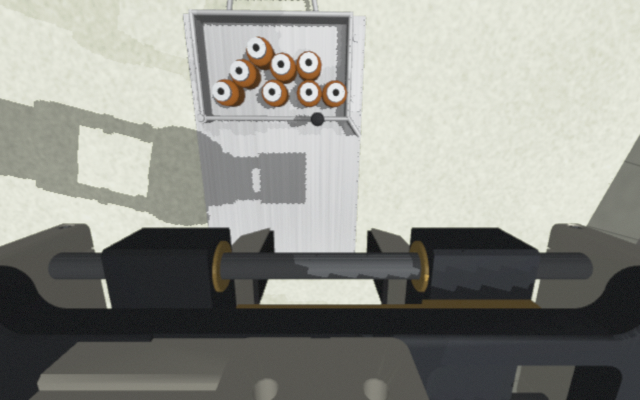

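View pics/t_sc.png

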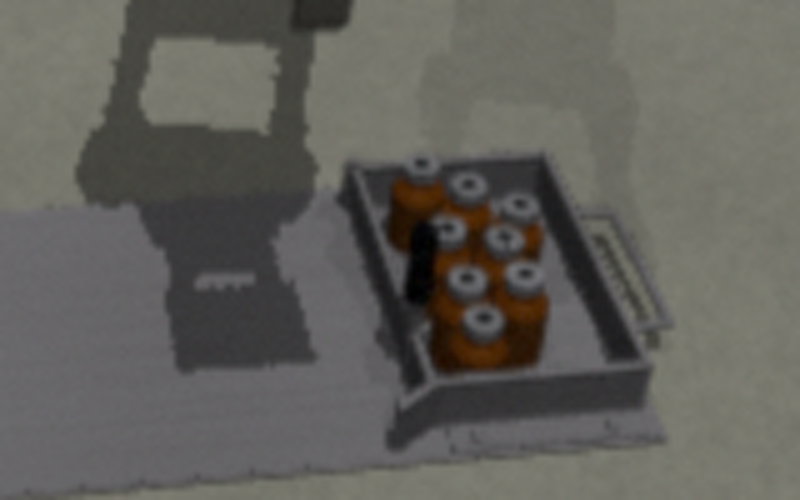

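View pics/t_d.png

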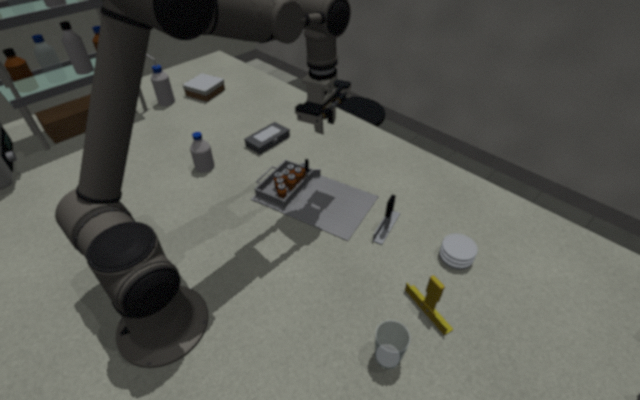

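```bash
python3 -c "
from cell import robot
print(robot.hand_in())"
```

```text
the job is handed in; nothing more can be done
None
```

The job is handed in at about 33 s of the allowed 72 s. It reports no verdict, so these results rest on my own last pictures and readings.

- **Vials:** I gripped the aluminium bar by its black handle, not the yellow look-alike, and slid all eight vials into the pen in one push. All eight are upright. Measured before the gate was shut, the rearmost vial edges were at about x = 64 mm, clear of the gate line at 51 mm. The gripper stayed off the vials.
- **Bar:** It stands upright on the bench, about 60 mm behind the tray's open end.
- **Gate:** It is fully shut. The handle shows at pixel (318, 119.5) in the wrist picture, against (318.6, 120.3) predicted for angle 0. During a final gentle push the force rose to about 9 N and the fingers slid about 8 mm along the handle post, which fits the gate being at its end stop.
- **Other objects:** The last pictures show the bystanders and the yellow bar where they were. The highest force I saw was about 9 N, on that gate push, though it is only read at the end of each move.

No check failed. One disagreement: the scene camera put the vial nearest the -y rail about 2 mm into the rail. That camera read about 3–4 mm off the wrist camera in y on the other vials, so I take that vial to be standing against the rail.

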